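Weed out the blocked syringe

ROBOT

A 6-joint arm with a two-finger parallel gripper is mounted at the origin on the work surface. World frame = base frame: x ahead of the robot, y to its left, z up, the work surface at z = 0. Lengths are in mm, angles in degrees, forces in N, time in s.
With the tool pointing down it reaches from about 350 to 850 mm from the base axis. Payload 8.1 kg.
Tool frame: the origin (TCP) lies midway between the tips of the shut fingers; the grasp point (between the pads) lies 19 mm behind it; x points along the fingers, z is the direction in which the jaws open and shut, and the axes are right-handed (so a half turn about x gives the same grasp; the last joint's range is limited). The gripper opens to 85 mm and grips with 20 to 120 N. Pads are 22 mm wide; open, the fingers measure 114 mm over their backs; the gripper's body (76 mm by 85 mm) begins 54 mm behind the grasp point. The pads swing forward as they close: fully open they stand 13 mm farther back than shut.
Start: joints at [67.128, 7.471, 85.268, -0, 87.261, -4.893], TCP at [185.183, 570.712, 191.592] pointing down, gripper open.
Joint ranges: [-169.43, 169.43], [-51.17, 129.36], [1.28, 143.12], [-76.62, 256.62], [0, 156.53], [-152.29, 152.29]. Speed limits (degrees/s): [136.94, 136.94, 159.86, 180, 180, 180].

INTERFACE

Orientations are given as [roll, pitch, yaw] about the fixed x, y, z axes, in that order (R = Rz(yaw) Ry(pitch) Rx(roll)).
In Python, from bench import r gives the robot as it stands. The module is installed in compiled form; this text tells all that it offers.
- The arm moves only by the tool servo_tool, never from a script. Its argument "commands" is a list that holds one entry, the list of rows, each a list of 7 numbers: the closure in counts, from 0 (fully open) to 255 (shut), then the shift along the tool's x, y, z in cm, then the turn, a rotation vector about the tool's x, y, z in degrees. A call has 1 to 8 rows; each row is the pose to reach, as a shift and turn from the pose commanded when the call began, along the tool's axes at that moment; what a row does not reach only later rows make up. A row lasts 1/10 s, in which the tool goes at most 50 mm and 8.59 degrees, less where a joint would pass 70% of its speed; a pose out of reach is approached as far as the arm can. A call with a gripper value outside its range is refused whole. The fingers move at their own pace and stop on an object; "force" is the grip in N (left out, the last holds). Time passes only in rows, so rows that repeat a pose let the fingers close. It gives the time, the measured TCP pose, the force and the opening at its end, in the units of the state.
- r.sense(): the state, without advancing time (a new reading comes with each control period).
- r.snapshot(name): name is "scene" or "top" or "wrist"; returns (picture, depth): 480x640x3 uint8, red, green, blue; 480x640 float32, mm along the optical axis (not along the pixel's ray), 0 where there is no reading.
- r.calibration(name): a dict with "fx", "fy", "cx", "cy" (pixels), "dist" ([k1, k2, p1, p2, k3] as OpenCV has them; the pictures are not rectified), "pose" (4x4, takes a point from camera to world coordinates). Camera axes: x right, y down, z forward; pixel columns grow to the right and rows downward; lengths in mm; the calibration is good to about 2 mm. A picture is of the moment at which its call begins: read the wrist's pose just before it. calibration takes no time and is no camera call; for the wrist camera it gives the pose at the moment of the call.
- r.hand_in(): hands the job in, once; it reports no verdict.
The state is a dict: "time": time; "joint_pos": joint angles; "qd": joint speeds; "joint_efforts": joint torques, N m; "tool_pos": TCP position; "tcp_rot": TCP orientation; "ft_force": force on the tool from outside, world axes, zero at the start; "wrist_torque": the same for the moment, N m; "finger_gap": finger opening in mm.
Only numpy, scipy, OpenCV 4.12 (cv2) and the standard library are available. Lean on these libraries where they do the work, as an engineer would, in place of code of your own. Each camera call takes 0.05 s, during which the arm holds its last target.

TASK

One of the three syringes in the rack has a blocked nozzle, which shows only when its plunger is pressed: the resistance climbs instead of staying even. Press the plungers of the two clear syringes fully home and leave those standing in the rack; do not force the blocked one, but stand it upright, right down in the hole of the single reject stand, without dropping it. Never load any thumb disc with more than about 15 N, and leave the flask, the vial and the jar where they are.

Things in the scene. Friction and masses are not known exactly. Their poses are not given: they have to be found in the camera images.
- rack: Fixed aluminium block 64 x 250 mm, 48 mm high, with three round upright holes in a row along its y axis (at y = -80, 0, +80 mm), one syringe in each. Holes are 27 mm across, 40 mm deep (floor 8 mm above the bench). Origin: centre of its underside; z up.
- reject_stand: Fixed grey plastic block 70 x 70 mm, 48 mm high, with a single round upright hole in its middle, 31 mm across and 40 mm deep (floor 8 mm above the bench), empty at the start. Origin: centre of its underside; z up.
- reject_hole (a point): Centre of the mouth of the reject stand's hole, 48 mm above the bench.
- syringe_a: One of three look-alike dry syringes in the rack (which stands in which hole varies), 170 g. Glass barrel 24 mm across, bevelled at the foot; steel collar 34 mm across from 55 to 85 mm above the origin (grip here, a plunger with thumb disc rises from it). Origin: centre of the barrel's lower end, 8 mm above the bench while in a hole; z up along the barrel.
- thumb_a: White thumb disc of syringe_a's plunger, 28 mm across, 6 mm thick, on a 9 mm steel rod. Origin: centre of its top face, where to press: 127 mm above the syringe's origin with the plunger fully out, 97 mm with it fully home (a 6 mm gap then remains between disc and collar).
- plunger_a (a joint): How far syringe_a's plunger is in, m: 0 fully out, 0.030 fully home (hard stop); starts at 0 to 0.004. A clear syringe drags a steady 5 N or so (up to 1 N more if pressed briskly) and stays where left. A blocked one also starts at about 5 N, but trapped air adds 0.9 N per mm and pushes it partly back. Nothing else tells them apart.
- syringe_b: One of three look-alike dry syringes in the rack (which stands in which hole varies), 170 g. Glass barrel 24 mm across, bevelled at the foot; steel collar 34 mm across from 55 to 85 mm above the origin (grip here, a plunger with thumb disc rises from it). Origin: centre of the barrel's lower end, 8 mm above the bench while in a hole; z up along the barrel.
- thumb_b: White thumb disc of syringe_b's plunger, 28 mm across, 6 mm thick, on a 9 mm steel rod. Origin: centre of its top face, where to press: 127 mm above the syringe's origin with the plunger fully out, 97 mm with it fully home (a 6 mm gap then remains between disc and collar).
- plunger_b (a joint): How far syringe_b's plunger is in, m: 0 fully out, 0.030 fully home (hard stop); starts at 0 to 0.004. A clear syringe drags a steady 5 N or so (up to 1 N more if pressed briskly) and stays where left. A blocked one also starts at about 5 N, but trapped air adds 0.9 N per mm and pushes it partly back. Nothing else tells them apart.
- syringe_c: One of three look-alike dry syringes in the rack (which stands in which hole varies), 170 g. Glass barrel 24 mm across, bevelled at the foot; steel collar 34 mm across from 55 to 85 mm above the origin (grip here, a plunger with thumb disc rises from it). Origin: centre of the barrel's lower end, 8 mm above the bench while in a hole; z up along the barrel.
- thumb_c: White thumb disc of syringe_c's plunger, 28 mm across, 6 mm thick, on a 9 mm steel rod. Origin: centre of its top face, where to press: 127 mm above the syringe's origin with the plunger fully out, 97 mm with it fully home (a 6 mm gap then remains between disc and collar).
- plunger_c (a joint): How far syringe_c's plunger is in, m: 0 fully out, 0.030 fully home (hard stop); starts at 0 to 0.004. A clear syringe drags a steady 5 N or so (up to 1 N more if pressed briskly) and stays where left. A blocked one also starts at about 5 N, but trapped air adds 0.9 N per mm and pushes it partly back. Nothing else tells them apart.
- flask: Bystander: conical glass flask 80 mm across, 125 mm high. Origin: centre of its underside.
- vial: Bystander: small capped bottle 30 mm across, 60 mm high. Origin: centre of its underside.
- reagent_jar: Bystander: capped jar 60 mm across, 85 mm high. Origin: centre of its underside.
Not all that is in view belongs to the job. What is shaped like the syringe_b but blue is not meant.

How it is judged (in metres and radians):
At the end, for the whole second after the job is handed in: One syringe stands upright (within 0.15 rad) and still in the reject stand's hole, its lower end within 8 mm of the hole's axis and less than 14 mm above the bench; the other two stand upright in the rack within 8 mm of where they were, their plungers pressed more than 26 mm of the 30 mm (((horizontal distance between syringe_a and reject_hole below 0.008 m and height (world z) of syringe_a below 0.014 m and angle between each of syringe_a, syringe_b, syringe_c's own z axis and vertical below 0.15 rad and linear speed of syringe_a below 0.02 m/s and value of joint each of plunger_b, plunger_c above 0.026 m and distance of each of syringe_b, syringe_c from where it was at the start of the episode below 0.008 m) or (horizontal distance between syringe_b and reject_hole below 0.008 m and height (world z) of syringe_b below 0.014 m and angle between each of syringe_b, syringe_a, syringe_c's own z axis and vertical below 0.15 rad and linear speed of syringe_b below 0.02 m/s and value of joint each of plunger_a, plunger_c above 0.026 m and distance of each of syringe_a, syringe_c from where it was at the start of the episode below 0.008 m) or (horizontal distance between syringe_c and reject_hole below 0.008 m and height (world z) of syringe_c below 0.014 m and angle between each of syringe_c, syringe_a, syringe_b's own z axis and vertical below 0.15 rad and linear speed of syringe_c below 0.02 m/s and value of joint each of plunger_a, plunger_b above 0.026 m and distance of each of syringe_a, syringe_b from where it was at the start of the episode below 0.008 m))); the robot touches nothing.
It fails at once if a thumb disc is loaded with more than 18 N (contact force between anything else and thumb_a above 18 N or contact force between anything else and thumb_b above 18 N or contact force between anything else and thumb_c above 18 N).
It fails at once if a syringe is dropped (falls freely faster than 0.7 m/s) ((linear speed of syringe_a above 0.7 m/s and contact force between the fingers and syringe_a below 0.01 N) or (linear speed of syringe_b above 0.7 m/s and contact force between the fingers and syringe_b below 0.01 N) or (linear speed of syringe_c above 0.7 m/s and contact force between the fingers and syringe_c below 0.01 N)).
It fails at once if the flask is pushed more than 30 mm away or tipped (distance of flask from where it was at the start of the episode above 0.03 m or angle between flask's own z axis and vertical above 0.4 rad).
It fails at once if the vial is pushed more than 30 mm away or tipped (distance of vial from where it was at the start of the episode above 0.03 m or angle between vial's own z axis and vertical above 0.4 rad).
It fails at once if the reagent_jar is pushed more than 30 mm away or tipped (distance of reagent_jar from where it was at the start of the episode above 0.03 m or angle between reagent_jar's own z axis and vertical above 0.4 rad).
It also fails if it takes over 61 s, if anything falls off the work surface, if the arm or the gripper's body presses on something with over 40 N, if the wrist force passes 120 N, or if a joint passes its speed limit or range.

## Working session

There is one attempt and no reset: what is moved stays moved. The work goes in short steps, Python scripts to look and compute and a tool call to move; the robot and the scene stay as the last step left them, time stands still between calls to the robot, and variables do not carry over. Pictures are saved under pics/ and viewed, and the job is handed in when it is done.

Besides the shell and the picture viewer there is one more tool, called by a JSON object that holds its "fn" and its "kwargs", one argument or row to a line. servo_tool: Moves the arm, as the interface text tells. Its arguments: {"type":"object","properties":{"commands":{"type":"array","items":{"type":"array","items":{"type":"array","items":{"type":"number"}}}},"force":{"type":"number"}},"required":["commands"]}

```bash
mkdir -p pics
python3 - <<'E'
from bench import r
import cv2,numpy as np
print(r.sense())
for n in ["scene","top","wrist"]:
    c=r.calibration(n); print(n,{k:np.round(v,3).tolist() for k,v in c.items()})
    p,d=r.snapshot(n); cv2.imwrite(f"pics/{n}0.png",p[:,:,::-1]); np.savez(f"{n}0.npz",p=p,d=d,pose=c["pose"])
E
```

```text
{'time': 0.0, 'joint_pos': array([ 6.71270782e+01,  7.51430624e+00,  8.53293790e+01,  1.25383984e-03,
        8.72614321e+01, -4.89373304e+00]), 'qd': array([-0.02026124, -0.06856062,  0.0835765 , -0.0281203 ,  0.01106805,
       -0.01574969]), 'joint_efforts': array([ 5.52809815e-04, -5.69381225e+01, -5.00562644e+01, -4.45437990e-04,
        1.41718818e-02, -3.24832206e-05]), 'tool_pos': array([184.93826268, 570.1358107 , 190.55190085]), 'tcp_rot': array([ 174.42371643,   89.89487517, -113.55553334]), 'ft_force': array([-0.50074821, -0.20706934, -0.64565628]), 'wrist_torque': array([-0.02273508, -0.03251408,  0.00514622]), 'finger_gap': 85.86164173693003}
scene {'fx': 618.354, 'fy': 618.354, 'cx': 325.962, 'cy': 229.564, 'dist': [-0.045, 0.0, 0.0, 0.0, 0.0], 'pose': [[-0.1, 0.645, -0.757, 1532.801], [0.995, 0.075, -0.068, 49.15], [0.013, -0.76, -0.65, 930.087], [0.0, 0.0, 0.0, 1.0]]}
top {'fx': 499.12, 'fy': 499.12, 'cx': 332.327, 'cy': 240.162, 'dist': [0.047, 0.0, 0.0, 0.0, 0.0], 'pose': [[0.024, -0.998, 0.06, 480.267], [-0.999, -0.025, -0.021, 0.719], [0.023, -0.059, -0.998, 1286.847], [0.0, 0.0, 0.0, 1.0]]}
wrist {'fx': 407.561, 'fy': 407.561, 'cx': 323.004, 'cy': 246.333, 'dist': [0.011, 0.0, 0.0, 0.0, 0.0], 'pose': [[0.309, 0.916, 0.254, 120.623], [0.951, -0.298, -0.084, 592.067], [-0.002, 0.268, -0.963, 373.018], [0.0, 0.0, 0.0, 1.0]]}
```

View pics/scene0.png

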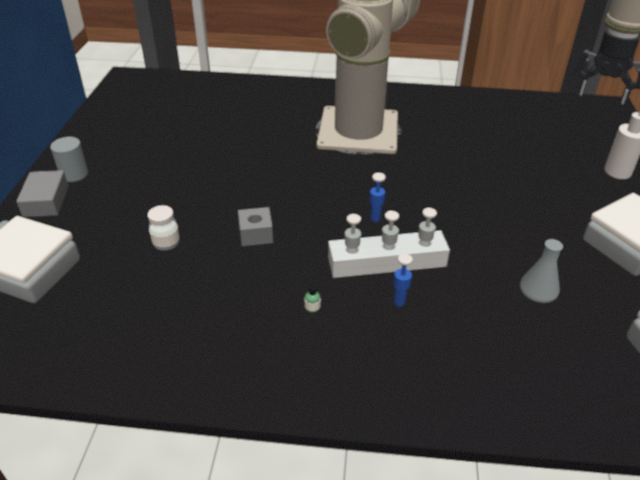

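View pics/top0.png

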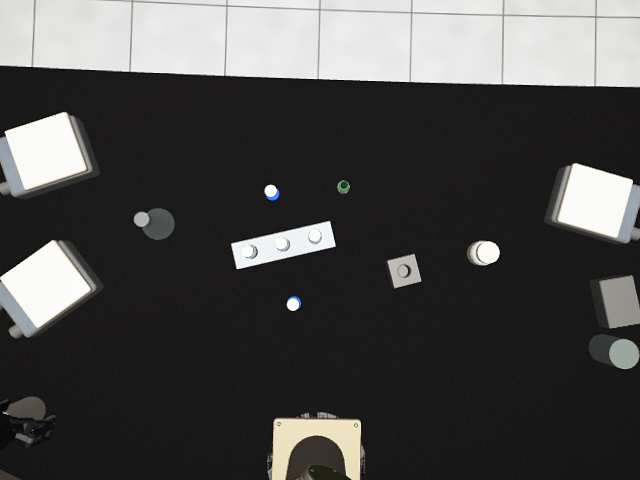

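View pics/wrist0.png

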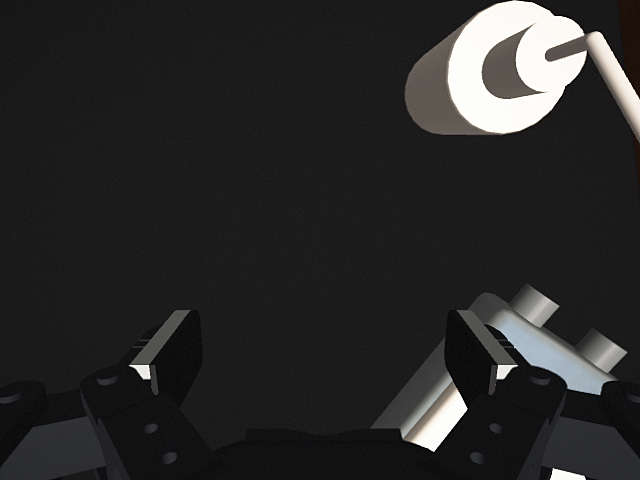

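Scene shows the rack with three syringes whose discs are white (scene (354,219), (392,216), (429,213); top (249,251), (282,244), (315,236)). The reject stand is at top (404,271). Blue decoys are at top (272,192) and (293,304), free-standing and blue, so not meant. Flask is at (155,222), vial at (344,187), jar at (484,253).

```bash
cat > h.py <<'E'
import cv2,numpy as np
def ray(c,uv):
    K=np.array([[c["fx"],0,c["cx"]],[0,c["fy"],c["cy"]],[0,0,1]],float)
    n=cv2.undistortPoints(np.array(uv,float).reshape(-1,1,2),K,np.array(c["dist"],float)).reshape(-1,2)
    P=np.array(c["pose"]); d=np.c_[n,np.ones(len(n))]@P[:3,:3].T
    return P[:3,3],d
def onplane(c,uv,z):
    o,d=ray(c,uv); return o+d*((z-o[2])/d[:,2])[:,None]
def blobs(mask,amin=30):
    n,l,s,ce=cv2.connectedComponentsWithStats(mask.astype(np.uint8)); return [(tuple(np.round(ce[i],1)),s[i]) for i in range(1,n) if s[i,4]>amin]
def tri(obs):
    A=np.zeros((3,3));b=np.zeros(3)
    for o,d in obs:
        d=d/np.linalg.norm(d);M=np.eye(3)-np.outer(d,d);A+=M;b+=M@o
    return np.linalg.solve(A,b)
E
python3 - <<'E'
from bench import r
from h import *
t=np.load("top0.npz");c=r.calibration("top");p=t["p"];d=t["d"]
crop=p[160:320,210:450]; cv2.imwrite("pics/topcrop.png",cv2.resize(crop,None,fx=3,fy=3,interpolation=cv2.INTER_NEAREST)[:,:,::-1])
s=np.load("scene0.npz")["p"]; cv2.imwrite("pics/scenecrop.png",cv2.resize(s[160:320,230:460],None,fx=3,fy=3,interpolation=cv2.INTER_NEAREST)[:,:,::-1])
for u,v in [(249,251),(282,244),(315,236),(272,192),(293,304),(392,262),(240,262)]:
    o,dd=ray(c,[(u,v)]); print((u,v),p[v,u],d[v,u],(o+dd[0]*d[v,u]).round(1))
g=p.min(2)
m=np.zeros(g.shape,bool); m[200:320,210:440]=True
for th in (150,200,225,245): print(th,[(x[0],x[1][4]) for x in blobs((g>th)&m)])
E
```

```text
(249, 251) [252 252 251] 1152.4016 [519.8 167.7 130.9]
(282, 244) [252 252 251] 1151.7062 [537.7  92.1 134.3]
(315, 236) [252 253 251] 1155.6844 [558.2  16.6 133.2]
(272, 192) [252 252 251] 1169.4493 [659.5 119.9 123.3]
(293, 304) [252 252 250] 1153.3169 [400.2  63.3 125.1]
(392, 262) [189 186 180] 1242.9019 [ 504.  -175.4   46.6]
(240, 262) [239 243 246] 1231.7483 [495.  200.6  49.2]
150 [((np.float64(283.0), np.float64(244.5)), np.int32(2617)), ((np.float64(404.0), np.float64(270.9)), np.int32(686)), ((np.float64(292.6), np.float64(304.1)), np.int32(121))]
200 [((np.float64(283.2), np.float64(244.5)), np.int32(2390)), ((np.float64(292.7), np.float64(304.1)), np.int32(107))]
225 [((np.float64(283.3), np.float64(244.5)), np.int32(2284)), ((np.float64(292.7), np.float64(304.2)), np.int32(104))]
245 [((np.float64(314.2), np.float64(235.0)), np.int32(93)), ((np.float64(280.5), np.float64(242.6)), np.int32(94)), ((np.float64(246.6), np.float64(250.5)), np.int32(94)), ((np.float64(292.6), np.float64(304.3)), np.int32(98))]
```

View pics/topcrop.png

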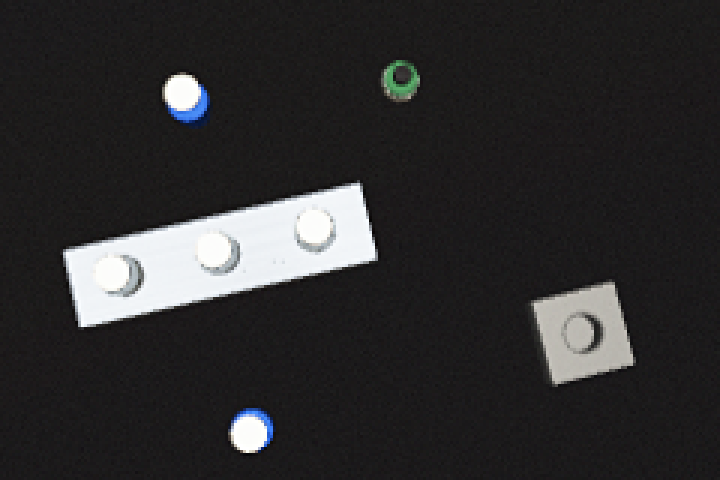

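View pics/scenecrop.png

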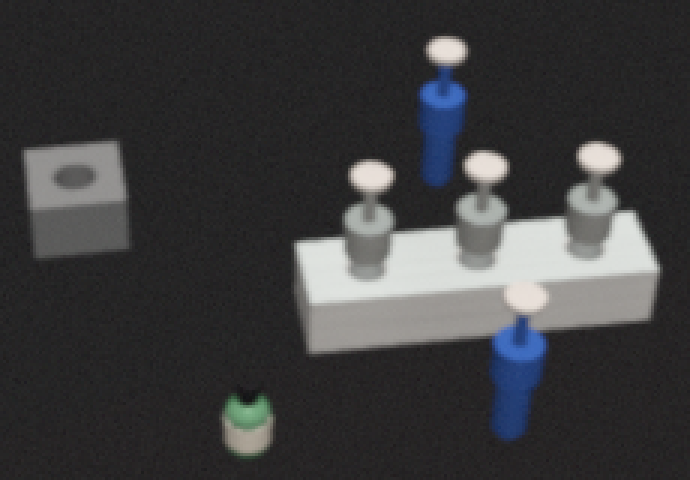

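Run:
```python
from bench import r
from h import *
t=np.load("top0.npz")["p"];c=r.calibration("top");cs=r.calibration("scene")
s=np.load("scene0.npz")["p"]
sd=[]
for (u,v) in [(429,213),(392,216),(354,219)]:
    w=s[v-8:v+9,u-12:u+13].astype(int); m=(w[...,0]-w[...,2]>8)&(w.min(2)>150)
    b=max(blobs(m,10),key=lambda x:x[1][4]); sd.append((b[0][0]+u-12,b[0][1]+v-8)); print(sd[-1],b[1])
td=[(246.6,250.5),(280.5,242.6),(314.2,235.0)]
# refine top discs: whiteness near-saturated
for a,b in zip(td,sd):
    o,d=ray(c,[a]);o2,d2=ray(cs,[b]); print(tri([(o,d[0]),(o2,d2[0])]).round(1), onplane(c,[a],133).round(1), onplane(cs,[b],133).round(1))
g=t.min(2)
def rect(m):
    cn=max(cv2.findContours(m.astype(np.uint8),cv2.RETR_EXTERNAL,cv2.CHAIN_APPROX_NONE)[0],key=cv2.contourArea); return cv2.minAreaRect(cn)
for lo,sl in ((150,(slice(210,280),slice(225,345))),(120,(slice(250,300),slice(375,430)))):
    m=np.zeros(g.shape,bool);m[sl]=g[sl]>lo
    R=rect(m); q=cv2.boxPoints(R)
    W=onplane(c,q,48); print(R); print(W.round(1)); print("centre",W.mean(0).round(1),[np.linalg.norm(W[i]-W[i-1]).round(1) for i in range(4)], [np.degrees(np.arctan2(*(W[i]-W[i-1])[[1,0]])).round(1) for i in range(4)])
# rack holes line
w=s[195:230,235:280]; gs=w.min(2).astype(int)
m=(s[...,0].astype(int)>0)
g2=g.astype(int)[255:290,385:425]; mm=(g2<110)
print([(b[0][0]+385,b[0][1]+255,b[1][4]) for b in blobs(mm,10)])
```

```text
(np.float64(429.2), np.float64(212.0)) [ 6  3 14  9 99]
(np.float64(391.6), np.float64(215.1)) [  5   3  14  10 102]
(np.float64(353.5), np.float64(218.2)) [  5   3  14  10 105]
[520.9 172.8 130.8] [[520.8 172.9 133. ]] [[523.7 172.  133. ]]
[541.   95.4 131.5] [[540.9  95.8 133. ]] [[542.9  94.9 133. ]]
[560.6  18.2 131.9] [[560.5  18.5 133. ]] [[561.9  18.  133. ]]
((282.8258361816406, 244.57861328125), (26.383516311645508, 101.78640747070312), 77.00537872314453)
[[540.9 226.3  48. ]
 [604.1 -17.2  48. ]
 [540.3 -33.5  48. ]
 [477.9 209.5  48. ]]
centre [540.8  96.3  48. ] [np.float64(65.2), np.float64(251.6), np.float64(65.8), np.float64(250.9)] [np.float64(14.9), np.float64(-75.5), np.float64(-165.7), np.float64(104.4)]
((404.0294494628906, 270.61767578125), (27.8915958404541, 27.8915958404541), 75.96376037597656)
[[ 507.5 -163.    48. ]
 [ 526.  -230.1   48. ]
 [ 459.3 -247.8   48. ]
 [ 441.  -180.8   48. ]]
centre [ 483.4 -205.4   48. ] [np.float64(68.9), np.float64(69.6), np.float64(69.0), np.float64(69.4)] [np.float64(15.0), np.float64(-74.6), np.float64(-165.2), np.float64(105.3)]
[(np.float64(405.2), np.float64(273.8), np.int32(608)), (np.float64(407.7), np.float64(270.7), np.int32(38))]
```

```bash
cat >> h.py <<'E'
import json
from scipy.spatial.transform import Rotation as Ro
def Rt(e): return Ro.from_euler('xyz',e,degrees=True)
def rel(p0,R0,p1,R1):
    "shift cm, rotvec deg in tool axes"
    return (R0.inv().apply(np.array(p1)-p0)/10).round(3), (R0.inv()*R1).as_rotvec(degrees=True).round(2)
row=np.array([np.cos(np.radians(104.5)),np.sin(np.radians(104.5)),0])
def tool(tilt,flip=1):
    "tool x down tilted by tilt deg outward (perp. to row, away from base); jaw along row"
    out=np.array([row[1],-row[0],0]); t=np.radians(tilt)
    x=np.cos(t)*np.array([0,0,-1.])+np.sin(t)*out; z=row*flip; y=np.cross(z,x)
    return Ro.from_matrix(np.c_[x,y,z])
E
python3 - <<'E'
from bench import r
from h import *
s=r.sense();R=Rt(s["tcp_rot"]);print(R.as_matrix().round(3));print(s["time"])
p0=[185.183,570.712,191.592]
for f in (1,-1): print(f,rel(p0,R,[521,173.3,210],tool(0,f)),tool(0,f).as_euler('xyz',degrees=True))
# flask
c=r.calibration("top");print(onplane(c,[(155,222)],20),onplane(c,[(484,253)],85),onplane(c,[(344,187)],60))
E
```

```text
[[-0.001 -0.951  0.309]
 [-0.001  0.309  0.951]
 [-1.     0.    -0.001]]
0.15
1 (array([ -1.805, -44.209, -27.438]), array([-3.248e+01, -8.000e-02, -3.000e-02])) [-104.5   90.     0. ]
-1 (array([ -1.805, -44.209, -27.438]), array([ 1.4752e+02, -4.0000e-02,  1.1000e-01])) [75.5 90.   0. ]
[[590.90096804 420.61456554  20.        ]] [[ 530.54031457 -391.84447442   85.        ]] [[686.61988314 -51.13225303  60.        ]]<sys>:0: UserWarning: Gimbal lock detected. Setting third angle to zero since it is not possible to uniquely determine all angles.
```

{"fn": "servo_tool", "kwargs": {
  "commands": [
    [[255, -2, -34, -21, -32.5, 0, 0], [255, -2, -34, -21, -32.5, 0, 0], [255, -2, -34, -21, -32.5, 0, 0], [255, -2, -34, -21, -32.5, 0, 0], [255, -2, -34, -21, -32.5, 0, 0], [255, -2, -34, -21, -32.5, 0, 0], [255, -2, -34, -21, -32.5, 0, 0], [255, -2, -34, -21, -32.5, 0, 0]]
  ],
  "force": 30
}}

```text
time: 0.95
tool_pos: [437.1, 273.1, 211.0]
tcp_rot: [-17.8, 90.0, 86.8]
ft_force: [1.0, 0.0, 0.3]
finger_gap: -0.0
```

```bash
cat > g.py <<'E'
import sys
from bench import r
from h import *
def show(p1,tilt=0):
    s=r.sense();R=Rt(s["tcp_rot"]); print(s["time"],s["tool_pos"].round(1),s["ft_force"].round(2),np.abs(s["qd"]).max().round(2)); print(*rel(s["tool_pos"],R,p1,tool(tilt)))
if __name__=="__main__":
    a=list(map(float,sys.argv[1:])); show(a[:3],a[3] if len(a)>3 else 0)
E
python3 g.py 521 173.3 145
```

```text
0.95 [437.1 273.1 211. ] [1.01 0.02 0.3 ] 54.97
[  6.601  -5.619 -11.764] [0.03 0.   0.  ]
```

{"fn": "servo_tool", "kwargs": {
  "commands": [
    [[255, 0, -5, -11, 0, 0, 0], [255, 0, -5, -11, 0, 0, 0], [255, 0, -5, -11, 0, 0, 0], [255, 0, -5, -11, 0, 0, 0], [255, 3, -5, -11, 0, 0, 0], [255, 5, -5, -11, 0, 0, 0], [255, 5, -5, -11, 0, 0, 0], [255, 5, -5, -11, 0, 0, 0]]
  ]
}}

```text
time: 1.75
tool_pos: [511.5, 181.5, 161.1]
tcp_rot: [79.0, 89.9, -176.5]
ft_force: [-0.6, -0.2, 0.6]
finger_gap: 0.2
```

```bash
python3 g.py 521 173.3 145
python3 - <<'E'
from bench import r
from h import *
c=r.calibration("wrist");p,d=r.snapshot("wrist");cv2.imwrite("pics/w1.png",p[:,:,::-1]);np.savez("w1.npz",p=p,d=d)
import pickle;pickle.dump(c,open("w1.pkl","wb"))
print(c["pose"].round(2))
E
```

```text
1.75 [511.5 181.5 161.1] [-0.56 -0.18  0.59] 1.85
[ 1.608 -0.71  -1.035] [ 0.07  0.01 -0.06]
[[-2.5000e-01  9.3000e-01  2.6000e-01  4.4616e+02]
 [ 9.7000e-01  2.4000e-01  7.0000e-02  1.6526e+02]
 [-0.0000e+00  2.7000e-01 -9.6000e-01  3.4352e+02]
 [ 0.0000e+00  0.0000e+00  0.0000e+00  1.0000e+00]]
```

View pics/w1.png

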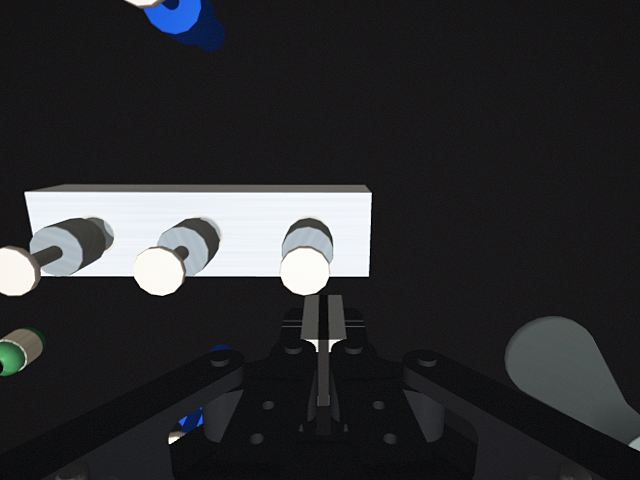

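Wrist view: the three syringe discs at (304,270), (160,270), (19,271) on the rack; the fingertip at about (323,300), flask lower right, blue decoys outside the rack.

Run:
```python
from h import *
import pickle
c=pickle.load(open("w1.pkl","rb"));z=np.load("w1.npz");p=z["p"];d=z["d"]
for (u,v) in [(304,270),(160,270)]:
    w=p[v-32:v+33,u-32:u+33].astype(int); m=(w[...,0]-w[...,2]>2)&(w.min(2)>180)
    b=max(blobs(m,10),key=lambda x:x[1][4]); uv=(b[0][0]+u-32,b[0][1]+v-32)
    dd=d[int(uv[1]),int(uv[0])]; o,rd=ray(c,[uv]); print(uv,b[1][2:],dd,(o+rd[0]*dd).round(1),onplane(c,[uv],132).round(1))
```

```text
(np.float64(303.5), np.float64(274.2)) [  50   47 1375] 224.46387 [521.2 173.5 131.3] [[520.9 173.5 132. ]]
(np.float64(157.5), np.float64(271.0)) [  50   48 1765] 223.70128 [539.3  95.7 131.6] [[539.1  95.8 132. ]]
```

{"fn": "servo_tool", "kwargs": {
  "commands": [
    [[255, 0, -0.7, -1.0, 0, 0, 0], [255, 1, -0.7, -1.0, 0, 0, 0], [255, 2.1, -0.7, -1.0, 0, 0, 0], [255, 2.1, -0.7, -1.0, 0, 0, 0], [255, 2.1, -0.7, -1.0, 0, 0, 0]]
  ]
}}

```text
time: 2.3
tool_pos: [520.8, 172.8, 139.1]
tcp_rot: [87.3, 89.9, -168.2]
ft_force: [-0.7, -0.5, 0.2]
finger_gap: -0.4
```

```bash
python3 g.py 521 173.4 140
```

```text
2.3 [520.8 172.8 139.1] [-0.67 -0.52  0.25] 0.93
[-0.092 -0.029  0.051] [ 0.01  0.01 -0.11]
```

{"fn": "servo_tool", "kwargs": {
  "commands": [
    [[255, 0.1, 0, 0, 0, 0, 0], [255, 0.2, 0, 0, 0, 0, 0], [255, 0.3, 0, 0, 0, 0, 0], [255, 0.4, 0, 0, 0, 0, 0], [255, 0.5, 0, 0, 0, 0, 0], [255, 0.6, 0, 0, 0, 0, 0], [255, 0.7, 0, 0, 0, 0, 0], [255, 0.8, 0, 0, 0, 0, 0]]
  ]
}}

```text
time: 3.1
tool_pos: [521.5, 173.0, 131.9]
tcp_rot: [95.2, 90.0, -160.2]
ft_force: [-0.5, -0.0, 0.1]
finger_gap: 0.3
```

{"fn": "servo_tool", "kwargs": {
  "commands": [
    [[255, 0.1, 0, 0, 0, 0, 0], [255, 0.2, 0, 0, 0, 0, 0], [255, 0.3, 0, 0, 0, 0, 0]]
  ]
}}

```text
time: 3.4
tool_pos: [521.5, 173.0, 128.9]
tcp_rot: [114.0, 90.0, -141.4]
ft_force: [0.4, 0.5, -0.9]
finger_gap: 0.4
```

{"fn": "servo_tool", "kwargs": {
  "commands": [
    [[255, 0.1, 0, 0, 0, 0, 0], [255, 0.2, 0, 0, 0, 0, 0]]
  ]
}}

```text
time: 3.6
tool_pos: [521.6, 173.0, 126.9]
tcp_rot: [-38.2, 90.0, 66.3]
ft_force: [-0.3, -0.7, -0.8]
finger_gap: -0.2
```

{"fn": "servo_tool", "kwargs": {
  "commands": [
    [[255, 0.1, 0, 0, 0, 0, 0], [255, 0.2, 0, 0, 0, 0, 0]]
  ]
}}

```text
time: 3.8
tool_pos: [521.5, 173.0, 124.9]
tcp_rot: [96.6, 90.0, -158.8]
ft_force: [-0.3, -0.9, -0.0]
finger_gap: -0.1
```

Run:
```python
from bench import r
from h import *
print({k:v for k,v in r.sense().items() if k in("ft_force","tool_pos","joint_efforts")})
p,d=r.snapshot("scene");cv2.imwrite("pics/s2.png",cv2.resize(p[130:290,320:480],None,fx=3.5,fy=3.5)[:,:,::-1])
p,d=r.snapshot("wrist");cv2.imwrite("pics/w2.png",p[:,:,::-1])
```

```text
{'joint_efforts': array([ 3.54923941e-05, -5.05639601e+01, -4.86925077e+01, -6.10663119e-04,
        3.97087599e-02,  1.44127387e-06]), 'tool_pos': array([521.53869613, 172.99263879, 124.91174905]), 'ft_force': array([-0.3033489 , -0.86198378, -0.01838289])}
```

View pics/s2.png

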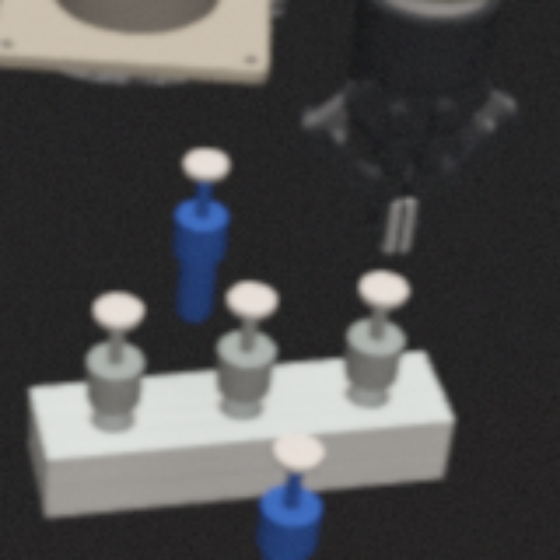

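View pics/w2.png

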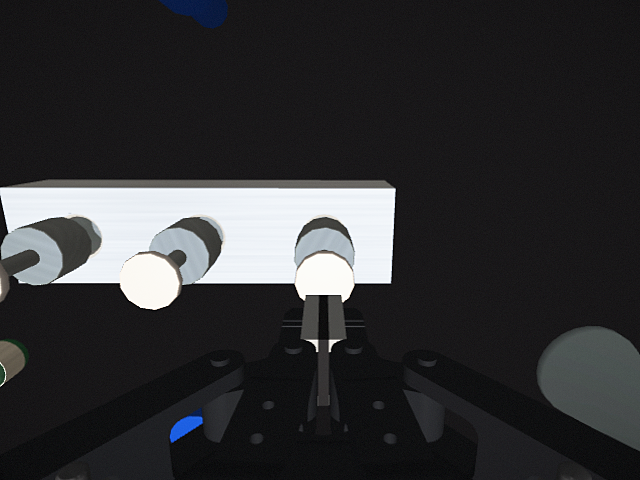

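Run:
```python
from bench import r
from h import *
s=r.sense()
for n,box in (("wrist",(310,340)),("scene",None)):
    c=r.calibration(n);P=np.array(c["pose"]);T=np.linalg.inv(P)
    K=np.array([[c["fx"],0,c["cx"]],[0,c["fy"],c["cy"]],[0,0,1]])
    for q in (s["tool_pos"],np.array([521.,173.4,131]),s["tool_pos"]+[0,0,15]):
        print(n,q.round(1),cv2.projectPoints(q.reshape(1,3),cv2.Rodrigues(T[:3,:3])[0],T[:3,3],K,np.array(c["dist"]))[0].round(1))
c=r.calibration("wrist");p,d=r.snapshot("wrist")
for uv in [(316,297),(331,298),(325,280),(310,270),(325,240),(200,200),(300,200),(323,300),(313,310)]:
    dd=d[uv[1],uv[0]];o,rd=ray(c,[uv]);print(uv,dd,(o+rd[0]*dd).round(1))
c=r.calibration("scene");p,d=r.snapshot("scene")
for uv in [(432,200),(436,200),(435,199),(429,213),(435,190),(434,194)]:
    dd=d[uv[1],uv[0]];o,rd=ray(c,[uv]);print(uv,p[uv[1],uv[0]],dd,(o+rd[0]*dd).round(1))
```

```text
wrist [521.4 172.9 124.8] [[[321.7 280.5]]]
wrist [521.  173.4 131. ] [[[322.9 284.5]]]
wrist [521.4 172.9 139.8] [[[321.6 292.4]]]
scene [521.4 172.9 124.8] [[[429.2 214.4]]]
scene [521.  173.4 131. ] [[[429.7 212. ]]]
scene [521.4 172.9 139.8] [[[430.1 208.8]]]
(316, 297) 146.6926 [511.6 168.4 170.7]
(331, 298) 145.13593 [510.  173.6 172.3]
(325, 280) 186.70297 [518.4 173.7 131.4]
(310, 270) 185.1156 [515.4 165.9 131.7]
(325, 240) 221.8896 [509.9 171.7  92.5]
(200, 200) 261.2869 [515.6  90.7  47.6]
(300, 200) 260.963 [499.6 152.7  47.8]
(323, 300) 143.3094 [510.6 170.8 174.2]
(313, 310) 135.65733 [511.7 167.6 182.2]
(432, 200) [108 106 105] 1241.1775 [533.3 172.7 171.7]
(436, 200) [100  98  97] 1242.4956 [531.4 180.8 171. ]
(435, 199) [114 112 111] 1239.1376 [533.  178.3 174.6]
(429, 213) [232 224 217] 1274.2992 [524.5 171.8 131. ]
(435, 190) [82 78 79] 1229.9525 [528.8 176.  193.8]
(434, 194) [85 85 84] 1232.2772 [532.3 174.9 186.3]
```

Run:
```python
from bench import r
from h import *
c=r.calibration("wrist");p,d=r.snapshot("wrist")
w=p[230:360,250:400]; w=np.clip(w.astype(float)*1.0,0,255)
w=(255*(w/255)**0.45).astype(np.uint8)
cv2.imwrite("pics/w3.png",cv2.resize(w,None,fx=4,fy=4,interpolation=cv2.INTER_NEAREST)[:,:,::-1])
for v in range(270,350,4):
    o,rd=ray(c,[(313,v)]);print(v,d[v,313].round(1),(o+rd[0]*d[v,313]).round(0),p[v,313])
```

```text
270 186.0 [515. 167. 131.] [252 252 249]
274 184.6 [517. 168. 133.] [252 252 248]
278 186.7 [519. 168. 131.] [252 252 248]
282 187.0 [521. 169. 132.] [252 251 248]
286 187.7 [523. 169. 131.] [252 251 247]
290 188.8 [525. 170. 131.] [252 251 247]
294 190.7 [527. 170. 130.] [255 255 255]
298 145.3 [512. 167. 172.] [80 79 78]
302 142.2 [512. 168. 176.] [77 74 71]
306 138.3 [512. 168. 180.] [75 74 73]
310 135.1 [511. 168. 183.] [76 76 74]
314 132.9 [512. 168. 185.] [76 77 74]
318 129.2 [511. 168. 189.] [77 78 76]
322 127.4 [512. 168. 191.] [78 77 74]
326 124.8 [512. 168. 194.] [77 77 73]
330 122.3 [512. 168. 196.] [77 76 76]
334 119.0 [511. 168. 200.] [77 76 73]
338 116.7 [511. 168. 202.] [71 70 69]
342 116.5 [512. 168. 202.] [248 246 242]
346 110.3 [510. 168. 208.] [4 6 4]
```

View pics/w3.png

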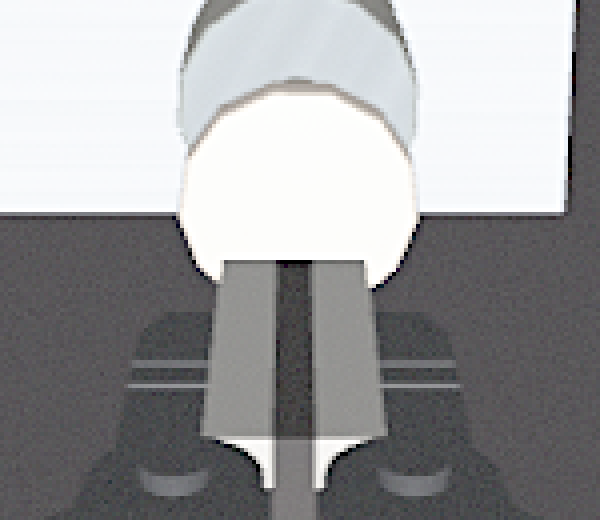

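Both cameras put the fingertips at z≈171 while the reported TCP is 125, and there is no contact force. So the real tips sit about 45 mm behind the stated TCP. I'll descend gently and calibrate that offset by contact.

{"fn": "servo_tool", "kwargs": {
  "commands": [
    [[255, 0.3, 0, 0, 0, 0, 0], [255, 0.6, 0, 0, 0, 0, 0], [255, 0.9, 0, 0, 0, 0, 0], [255, 1.2, 0, 0, 0, 0, 0], [255, 1.5, 0, 0, 0, 0, 0]]
  ]
}}

```text
time: 4.55
tool_pos: [521.4, 173.0, 109.6]
tcp_rot: [88.3, 90.0, -167.2]
ft_force: [0.1, 0.3, 0.9]
finger_gap: -0.0
```

{"fn": "servo_tool", "kwargs": {
  "commands": [
    [[255, 0.3, 0, 0, 0, 0, 0], [255, 0.6, 0, 0, 0, 0, 0], [255, 0.9, 0, 0, 0, 0, 0], [255, 1.2, 0, 0, 0, 0, 0], [255, 1.4, 0, 0, 0, 0, 0]]
  ]
}}

```text
time: 5.05
tool_pos: [521.4, 173.0, 95.7]
tcp_rot: [93.5, 90.0, -162.0]
ft_force: [0.1, 0.1, -0.2]
finger_gap: -0.1
```

Run:
```python
from bench import r
from h import *
s=r.sense();print(s["tool_pos"],s["ft_force"])
c=r.calibration("wrist");p,d=r.snapshot("wrist")
w=p[230:360,250:400]; w=(255*(w/255)**0.45).astype(np.uint8)
cv2.imwrite("pics/w4.png",cv2.resize(w,None,fx=4,fy=4,interpolation=cv2.INTER_NEAREST)[:,:,::-1])
for v in range(270,320,4):
    o,rd=ray(c,[(313,v)]);print(v,d[v,313].round(1),(o+rd[0]*d[v,313]).round(0),p[v,313])
```

```text
[521.42582409 172.95539507  95.65332894] [ 0.11907045  0.08910536 -0.18682646]
270 195.3 [518. 168.  93.] [171 185 193]
274 156.9 [507. 166. 130.] [105  99  89]
278 155.8 [509. 166. 131.] [255 255 253]
282 154.6 [510. 167. 133.] [252 252 249]
286 156.9 [512. 167. 131.] [252 252 248]
290 156.5 [513. 167. 132.] [252 252 248]
294 156.8 [515. 168. 132.] [255 255 255]
298 145.3 [512. 167. 143.] [77 75 74]
302 141.5 [511. 167. 147.] [78 78 75]
306 138.9 [512. 168. 150.] [76 77 76]
310 136.0 [512. 168. 153.] [74 74 70]
314 133.6 [512. 168. 155.] [77 76 72]
318 129.3 [511. 168. 160.] [78 77 76]
```

View pics/w4.png

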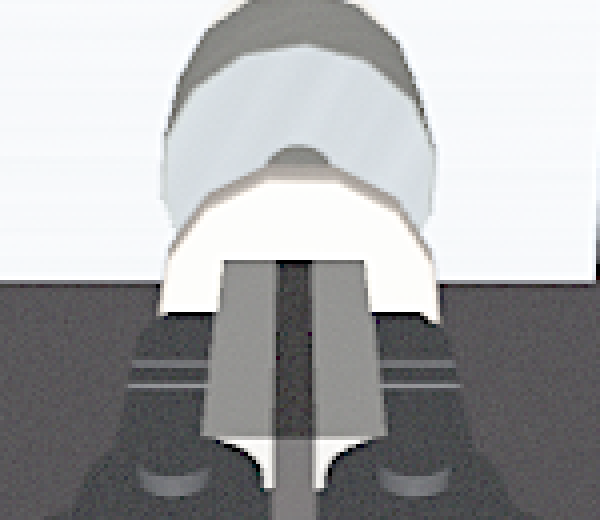

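{"fn": "servo_tool", "kwargs": {
  "commands": [
    [[255, 0.2, 0, 0, 0, 0, 0], [255, 0.4, 0, 0, 0, 0, 0], [255, 0.6, 0, 0, 0, 0, 0], [255, 0.8, 0, 0, 0, 0, 0]]
  ]
}}

```text
time: 5.5
tool_pos: [522.3, 173.2, 88.7]
tcp_rot: [-90.7, 89.9, 13.8]
ft_force: [-0.6, 0.0, 5.7]
finger_gap: -0.2
```

{"fn": "servo_tool", "kwargs": {
  "commands": [
    [[255, 0.1, 0, 0, 0, 0, 0], [255, 0.2, 0, 0, 0, 0, 0]]
  ]
}}

```text
time: 5.7
tool_pos: [522.0, 173.1, 86.4]
tcp_rot: [-92.9, 89.9, 11.7]
ft_force: [-0.0, 0.6, 5.0]
finger_gap: 0.2
```

{"fn": "servo_tool", "kwargs": {
  "commands": [
    [[255, 0.1, 0, 0, 0, 0, 0], [255, 0.2, 0, 0, 0, 0, 0]]
  ]
}}

```text
time: 5.9
tool_pos: [521.7, 173.0, 84.1]
tcp_rot: [-88.9, 90.0, 15.6]
ft_force: [0.4, -0.8, 5.3]
finger_gap: 0.0
```

{"fn": "servo_tool", "kwargs": {
  "commands": [
    [[255, 0.1, 0, 0, 0, 0, 0], [255, 0.2, 0, 0, 0, 0, 0], [255, 0.3, 0, 0, 0, 0, 0], [255, 0.4, 0, 0, 0, 0, 0]]
  ]
}}

```text
time: 6.3
tool_pos: [521.6, 173.0, 79.9]
tcp_rot: [-128.4, 90.0, -23.9]
ft_force: [-0.6, 0.1, 4.3]
finger_gap: -0.2
```

{"fn": "servo_tool", "kwargs": {
  "commands": [
    [[255, 0.1, 0, 0, 0, 0, 0], [255, 0.2, 0, 0, 0, 0, 0], [255, 0.3, 0, 0, 0, 0, 0], [255, 0.4, 0, 0, 0, 0, 0]]
  ]
}}

```text
time: 6.7
tool_pos: [521.6, 173.0, 75.9]
tcp_rot: [68.4, 90.0, 172.9]
ft_force: [-0.0, -0.8, 5.2]
finger_gap: -0.2
```

Run:
```python
from bench import r
from h import *
s=r.sense();print(s["tool_pos"],s["ft_force"])
c=r.calibration("wrist");p,d=r.snapshot("wrist")
cv2.imwrite("pics/w5.png",p[:,:,::-1])
for u in (296,300,345,350):
  for v in range(282,300,4):
    o,rd=ray(c,[(u,v)]);print(u,v,d[v,u].round(1),(o+rd[0]*d[v,u]).round(0),p[v,u])
```

```text
[521.55207575 172.97579488  75.91921906] [-0.0162952  -0.82511191  5.1931341 ]
296 282 175.0 [519. 161.  94.] [172 184 192]
296 286 176.5 [521. 161.  93.] [164 175 183]
296 290 154.3 [514. 161. 114.] [123 109 100]
296 294 151.7 [514. 161. 117.] [255 254 249]
296 298 152.5 [516. 162. 117.] [252 251 247]
300 282 176.3 [519. 163.  93.] [122 122 124]
300 286 153.2 [512. 162. 115.] [215 200 184]
300 290 151.5 [513. 162. 117.] [253 252 248]
300 294 153.1 [515. 163. 116.] [252 251 247]
300 298 152.8 [516. 163. 116.] [252 251 247]
345 282 152.7 [506. 178. 115.] [114 105  97]
345 286 152.5 [507. 178. 115.] [253 252 248]
345 290 152.7 [509. 179. 116.] [252 252 248]
345 294 153.0 [510. 179. 116.] [252 251 247]
345 298 154.7 [512. 180. 115.] [252 251 247]
350 282 175.8 [513. 183.  93.] [157 167 173]
350 286 152.5 [507. 180. 115.] [142 128 117]
350 290 153.1 [508. 181. 115.] [254 253 248]
350 294 152.9 [510. 181. 116.] [252 251 248]
350 298 153.6 [511. 182. 116.] [252 251 247]
```

View pics/w5.png

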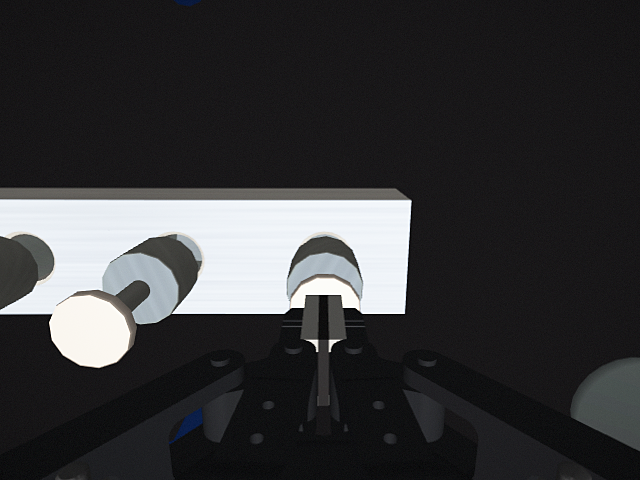

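A (nearest +y end) is clear: an even ~5 N over 15 mm. The disc is at z≈116 with TCP at 76, so the tips sit about 40 mm above the reported TCP. Pressing on, then fine steps.

{"fn": "servo_tool", "kwargs": {
  "commands": [
    [[255, 0.1, 0, 0, 0, 0, 0], [255, 0.2, 0, 0, 0, 0, 0], [255, 0.3, 0, 0, 0, 0, 0], [255, 0.4, 0, 0, 0, 0, 0], [255, 0.5, 0, 0, 0, 0, 0], [255, 0.6, 0, 0, 0, 0, 0], [255, 0.7, 0, 0, 0, 0, 0]]
  ]
}}

```text
time: 7.45
tool_pos: [521.6, 173.0, 69.0]
tcp_rot: [-96.2, 90.0, 8.3]
ft_force: [-0.8, 0.3, 5.3]
finger_gap: -0.1
```

{"fn": "servo_tool", "kwargs": {
  "commands": [
    [[255, 0.05, 0, 0, 0, 0, 0], [255, 0.1, 0, 0, 0, 0, 0]]
  ]
}}

```text
time: 7.65
tool_pos: [521.5, 173.0, 68.0]
tcp_rot: [91.5, 90.0, -164.0]
ft_force: [-0.0, 0.3, 4.8]
finger_gap: 0.2
```

{"fn": "servo_tool", "kwargs": {
  "commands": [
    [[255, 0.05, 0, 0, 0, 0, 0], [255, 0.1, 0, 0, 0, 0, 0]]
  ]
}}

```text
time: 7.85
tool_pos: [521.6, 173.0, 67.0]
tcp_rot: [143.6, 90.0, -111.9]
ft_force: [-0.1, 1.2, 5.4]
finger_gap: 0.1
```

{"fn": "servo_tool", "kwargs": {
  "commands": [
    [[255, 0.03, 0, 0, 0, 0, 0], [255, 0.06, 0, 0, 0, 0, 0]]
  ]
}}

```text
time: 8.05
tool_pos: [521.6, 173.0, 66.4]
tcp_rot: [-88.7, 90.0, 15.8]
ft_force: [0.2, 1.1, 4.2]
finger_gap: 0.0
```

{"fn": "servo_tool", "kwargs": {
  "commands": [
    [[255, 0.03, 0, 0, 0, 0, 0], [255, 0.06, 0, 0, 0, 0, 0]]
  ]
}}

```text
time: 8.25
tool_pos: [521.6, 173.0, 65.8]
tcp_rot: [-169.3, 90.0, -64.7]
ft_force: [-0.5, 0.9, 6.1]
finger_gap: 0.4
```

```bash
cat > disc.py <<'E'
from bench import r
from h import *
s=r.sense();print(s["time"],s["tool_pos"].round(2),s["ft_force"].round(2))
c=r.calibration("wrist");p,d=r.snapshot("wrist")
P=[]
for u in list(range(292,303))+list(range(345,356)):
  for v in range(282,312):
    if p[v,u].min()>243 and p[v,u].min()<250:
      o,rd=ray(c,[(u,v)]);P.append(o+rd[0]*d[v,u])
P=np.array(P);print(len(P),np.median(P,0).round(1),P[:,2].std().round(1))
E
python3 disc.py
```

```text
8.25 [521.55 172.98  65.8 ] [-0.53  0.88  6.06]
318 [513.4 179.1 105.5] 8.0
```

{"fn": "servo_tool", "kwargs": {
  "commands": [
    [[255, 0.03, 0, 0, 0, 0, 0], [255, 0.06, 0, 0, 0, 0, 0]]
  ]
}}

```text
time: 8.5
tool_pos: [521.6, 173.0, 65.3]
tcp_rot: [-94.1, 90.0, 10.5]
ft_force: [0.9, 0.5, 6.3]
finger_gap: -0.0
```

{"fn": "servo_tool", "kwargs": {
  "commands": [
    [[255, 0.03, 0, 0, 0, 0, 0], [255, 0.03, 0, 0, 0, 0, 0]]
  ]
}}

```text
time: 8.7
tool_pos: [521.9, 173.1, 65.3]
tcp_rot: [-91.2, 90.0, 13.4]
ft_force: [-0.1, 0.5, 6.8]
finger_gap: 0.1
```

{"fn": "servo_tool", "kwargs": {
  "commands": [
    [[255, -2.5, 0, 0, 0, 0, 0], [255, -4.5, 0, 0, 0, 0, 0], [255, -4.5, 0, -3, 0, 0, 0], [255, -4.5, 0, -7, 0, 0, 0], [255, -4.5, 0, -8, 0, 0, 0], [255, -4, 0, -8, 0, 0, 0], [255, -3.6, 0, -8, 0, 0, 0], [255, -3.4, 0, -8, 0, 0, 0]]
  ]
}}

```text
time: 9.5
tool_pos: [540.5, 96.6, 97.5]
tcp_rot: [68.6, 89.9, 173.1]
ft_force: [0.3, 1.1, -0.8]
finger_gap: 0.2
```

```bash
python3 g.py 541 95.8 97
python3 - <<'E'
from bench import r
from h import *
p,d=r.snapshot("wrist");cv2.imwrite("pics/w6.png",p[:,:,::-1])
E
```

```text
9.5 [540.5  96.6  97.5] [ 0.27  1.06 -0.8 ] 1.81
[ 0.053 -0.031 -0.088] [ 0.07  0.05 -0.12]
```

View pics/w6.png

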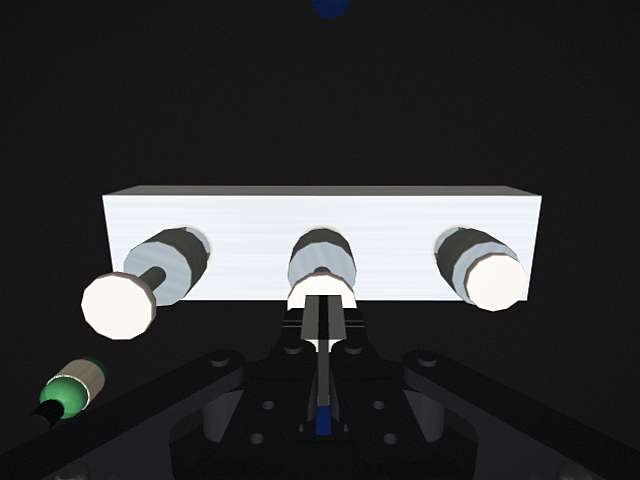

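A's disc (495,282) now sits low on its collar, and the tip is centred over B's disc (322,285). Now testing B.

{"fn": "servo_tool", "kwargs": {
  "commands": [
    [[255, 0.1, 0, 0, 0, 0, 0], [255, 0.2, 0, 0, 0, 0, 0], [255, 0.3, 0, 0, 0, 0, 0], [255, 0.4, 0, 0, 0, 0, 0], [255, 0.5, 0, 0, 0, 0, 0], [255, 0.6, 0, 0, 0, 0, 0], [255, 0.7, 0, 0, 0, 0, 0]]
  ]
}}

```text
time: 10.25
tool_pos: [542.2, 95.6, 92.6]
tcp_rot: [-99.4, 89.9, 5.1]
ft_force: [-0.2, -0.6, 7.2]
finger_gap: 0.1
```

{"fn": "servo_tool", "kwargs": {
  "commands": [
    [[255, 0.1, 0, 0, 0, 0, 0], [255, 0.2, 0, 0, 0, 0, 0]]
  ]
}}

```text
time: 10.45
tool_pos: [542.9, 95.6, 91.5]
tcp_rot: [-100.2, 89.8, 4.3]
ft_force: [-0.8, 0.8, 8.8]
finger_gap: 0.0
```

{"fn": "servo_tool", "kwargs": {
  "commands": [
    [[255, 0.1, 0, 0, 0, 0, 0], [255, 0.2, 0, 0, 0, 0, 0]]
  ]
}}

```text
time: 10.65
tool_pos: [543.2, 95.6, 89.8]
tcp_rot: [-99.9, 89.8, 4.6]
ft_force: [-0.6, -0.7, 9.8]
finger_gap: 0.3
```

B climbs (7.2, 8.8, 9.8 N over 2.8 mm, about 0.9 N/mm), so it looks blocked. I'm backing off and moving to C.

{"fn": "servo_tool", "kwargs": {
  "commands": [
    [[255, -1.2, 0, 0, 0, 0, 0], [255, -2, 0, 0, 0, 0, 0], [255, -2.2, 0, -3, 0, 0, 0], [255, -2.2, 0, -7, 0, 0, 0], [255, -2.2, 0, -8, 0, 0, 0], [255, -1.6, 0, -8, 0, 0, 0], [255, -1.2, 0, -8, 0, 0, 0], [255, -1.2, 0, -8, 0, 0, 0]]
  ]
}}

```text
time: 11.45
tool_pos: [560.5, 19.2, 98.6]
tcp_rot: [62.2, 89.9, 166.8]
ft_force: [-0.1, 0.4, -0.2]
finger_gap: 0.0
```

```bash
python3 g.py 561 18.4 97
```

```text
11.45 [560.5  19.2  98.6] [-0.12  0.41 -0.25] 0.65
[ 0.161 -0.028 -0.094] [ 0.07  0.06 -0.12]
```

{"fn": "servo_tool", "kwargs": {
  "commands": [
    [[255, 0.1, 0, 0, 0, 0, 0], [255, 0.2, 0, 0, 0, 0, 0], [255, 0.3, 0, 0, 0, 0, 0], [255, 0.4, 0, 0, 0, 0, 0], [255, 0.5, 0, 0, 0, 0, 0], [255, 0.6, 0, 0, 0, 0, 0], [255, 0.7, 0, 0, 0, 0, 0], [255, 0.8, 0, 0, 0, 0, 0]]
  ]
}}

```text
time: 12.25
tool_pos: [562.3, 18.0, 92.7]
tcp_rot: [-108.3, 89.9, -3.8]
ft_force: [0.2, 0.1, 4.8]
finger_gap: 0.1
```

{"fn": "servo_tool", "kwargs": {
  "commands": [
    [[255, 0.1, 0, 0, 0, 0, 0], [255, 0.2, 0, 0, 0, 0, 0]]
  ]
}}

```text
time: 12.45
tool_pos: [562.1, 18.0, 90.4]
tcp_rot: [-108.7, 89.9, -4.2]
ft_force: [0.2, -0.5, 5.0]
finger_gap: -0.0
```

{"fn": "servo_tool", "kwargs": {
  "commands": [
    [[255, 0.1, 0, 0, 0, 0, 0], [255, 0.2, 0, 0, 0, 0, 0]]
  ]
}}

```text
time: 12.65
tool_pos: [561.8, 18.1, 88.0]
tcp_rot: [-112.5, 90.0, -8.0]
ft_force: [0.9, -1.3, 3.9]
finger_gap: -0.3
```

{"fn": "servo_tool", "kwargs": {
  "commands": [
    [[255, 0.1, 0, 0, 0, 0, 0], [255, 0.2, 0, 0, 0, 0, 0]]
  ]
}}

```text
time: 12.85
tool_pos: [561.7, 18.1, 85.8]
tcp_rot: [-112.6, 90.0, -8.1]
ft_force: [0.1, 0.4, 4.8]
finger_gap: -0.0
```

C is clear (steady ~5 N), so B is the blocked one. Pressing C home.

{"fn": "servo_tool", "kwargs": {
  "commands": [
    [[255, 0.1, 0, 0, 0, 0, 0], [255, 0.2, 0, 0, 0, 0, 0], [255, 0.3, 0, 0, 0, 0, 0], [255, 0.4, 0, 0, 0, 0, 0], [255, 0.5, 0, 0, 0, 0, 0], [255, 0.6, 0, 0, 0, 0, 0], [255, 0.7, 0, 0, 0, 0, 0], [255, 0.8, 0, 0, 0, 0, 0]]
  ]
}}

```text
time: 13.65
tool_pos: [561.7, 18.1, 77.9]
tcp_rot: [-80.8, 90.0, 23.7]
ft_force: [0.3, -0.5, 5.6]
finger_gap: -0.0
```

{"fn": "servo_tool", "kwargs": {
  "commands": [
    [[255, 0.1, 0, 0, 0, 0, 0], [255, 0.2, 0, 0, 0, 0, 0], [255, 0.3, 0, 0, 0, 0, 0], [255, 0.4, 0, 0, 0, 0, 0], [255, 0.5, 0, 0, 0, 0, 0], [255, 0.6, 0, 0, 0, 0, 0], [255, 0.7, 0, 0, 0, 0, 0], [255, 0.8, 0, 0, 0, 0, 0]]
  ]
}}

```text
time: 14.45
tool_pos: [561.6, 18.1, 69.8]
tcp_rot: [75.1, 90.0, 179.6]
ft_force: [0.1, -0.2, 4.8]
finger_gap: -0.1
```

{"fn": "servo_tool", "kwargs": {
  "commands": [
    [[255, 0.1, 0, 0, 0, 0, 0], [255, 0.2, 0, 0, 0, 0, 0]]
  ]
}}

```text
time: 14.65
tool_pos: [561.7, 18.1, 67.8]
tcp_rot: [-97.9, 90.0, 6.6]
ft_force: [0.4, 0.2, 4.6]
finger_gap: 0.2
```

{"fn": "servo_tool", "kwargs": {
  "commands": [
    [[255, 0.05, 0, 0, 0, 0, 0], [255, 0.1, 0, 0, 0, 0, 0]]
  ]
}}

```text
time: 14.85
tool_pos: [561.7, 18.1, 66.9]
tcp_rot: [147.9, 90.0, -107.5]
ft_force: [0.8, -0.5, 3.8]
finger_gap: 0.3
```

{"fn": "servo_tool", "kwargs": {
  "commands": [
    [[255, 0.05, 0, 0, 0, 0, 0], [255, 0.1, 0, 0, 0, 0, 0]]
  ]
}}

```text
time: 15.05
tool_pos: [561.7, 18.1, 65.9]
tcp_rot: [-154.2, 90.0, -49.7]
ft_force: [0.0, -0.3, 3.9]
finger_gap: 0.0
```

{"fn": "servo_tool", "kwargs": {
  "commands": [
    [[255, 0.04, 0, 0, 0, 0, 0], [255, 0.06, 0, 0, 0, 0, 0]]
  ]
}}

```text
time: 15.25
tool_pos: [561.7, 18.1, 65.3]
tcp_rot: [-123.2, 90.0, -18.7]
ft_force: [0.5, 0.2, 5.9]
finger_gap: 0.1
```

C is home at the same height as A. Now lifting, opening partly and moving above B.

{"fn": "servo_tool", "kwargs": {
  "commands": [
    [[255, -3, 0, 0, 0, 0, 0], [200, -6, 0, 0, 0, 0, 0], [90, -9, 0, 2, 0, 0, 0], [90, -9, 0, 6, 0, 0, 0], [90, -9, 0, 8, 0, 0, 0], [90, -9, 0, 8, 0, 0, 0], [90, -9, 0, 8, 0, 0, 0], [90, -9, 0, 8, 0, 0, 0]]
  ]
}}

```text
time: 16.05
tool_pos: [541.3, 94.7, 154.6]
tcp_rot: [98.8, 89.9, -156.7]
ft_force: [0.1, -0.5, 0.5]
finger_gap: 55.6
```

```bash
python3 g.py 541 95.8 150
python3 - <<'E'
from bench import r
from h import *
import pickle
c=r.calibration("wrist");p,d=r.snapshot("wrist");cv2.imwrite("pics/w7.png",p[:,:,::-1]);np.savez("w7.npz",p=p,d=d);pickle.dump(c,open("w7.pkl","wb"))
c=r.calibration("scene");p,d=r.snapshot("scene");np.savez("s7.npz",p=p,d=d)
cv2.imwrite("pics/s7.png",cv2.resize(p[110:270,310:510],None,fx=4,fy=4)[:,:,::-1])
E
```

```text
16.05 [541.3  94.7 154.6] [ 0.14 -0.52  0.46] 0.48
[0.459 0.006 0.116] [-0.01 -0.01 -0.08]
```

View pics/w7.png

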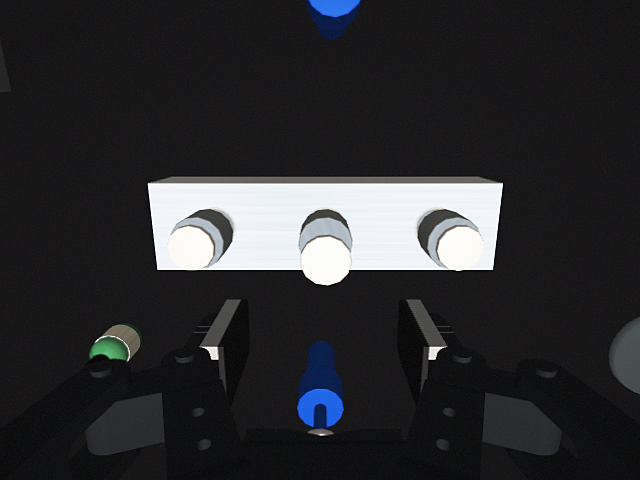

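View pics/s7.png

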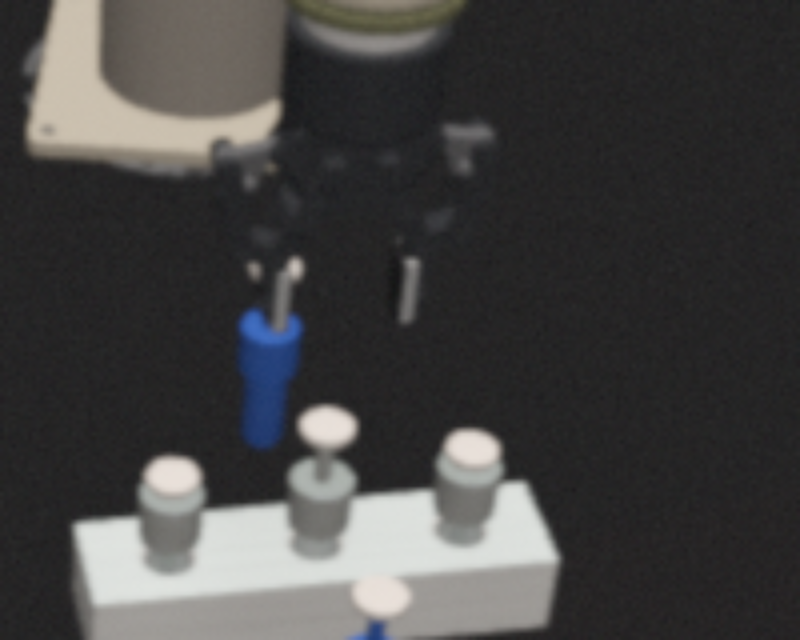

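A and C are home (discs close on their collars at wrist (458,247), (191,246)); B's disc (326,260) is still up. Open pads at (235,302), (410,302). Measuring them.

Run:
```python
from h import *
import pickle
c=pickle.load(open("w7.pkl","rb"));z=np.load("w7.npz");p=z["p"];d=z["d"]
def W(u,v): o,rd=ray(c,[(u,v)]); return (o+rd[0]*d[v,u]).round(1)
for u,v in [(236,301),(230,305),(224,320),(216,345),(408,301),(416,305),(424,330),(434,350),(320,445),(320,460),(290,440),(380,440),(400,440),(326,260)]: print((u,v),p[v,u],d[v,u].round(1),W(u,v))
for (u,v) in [(326,260),(458,247),(191,246)]:
    w=p[v-32:v+33,u-32:u+33].astype(int); m=(w[...,0]-w[...,2]>1)&(w.min(2)>243)&(w.min(2)<252)
    ys,xs=np.nonzero(cv2.morphologyEx(m.astype(np.uint8),cv2.MORPH_OPEN,np.ones((5,5)))); 
    (cx,cy),rad=cv2.minEnclosingCircle(np.c_[xs,ys].astype(np.float32))
    uv=(cx+u-32,cy+v-32); zs=[W(int(x+u-32),int(y+v-32))[2] for x,y in zip(xs,ys)]
    zz=np.median(zs);print(uv,rad,zz,onplane(c,[uv],zz).round(1))
```

```text
(236, 301) [81 80 78] 143.3 [538.5  63.  204.1]
(230, 305) [80 79 75] 138.1 [538.   62.  209.3]
(224, 320) [75 75 72] 128.8 [538.8  62.4 219.2]
(216, 345) [71 68 67] 114.6 [538.9  63.7 234. ]
(408, 301) [85 84 82] 144.3 [523.8 121.9 203.1]
(416, 305) [80 78 76] 139.5 [522.8 123.4 208. ]
(424, 330) [77 76 74] 122.8 [523.6 122.2 225.4]
(434, 350) [232 229 225] 113.3 [524.4 122.8 235.5]
(320, 445) [14 14 14] 77.6 [531.4  92.2 272.3]
(320, 460) [16 16 19] 72.7 [530.3  92.  277.2]
(290, 440) [16 17 15] 79.3 [533.2  86.7 270.6]
(380, 440) [15 16 16] 78.5 [528.3 103.3 271.3]
(400, 440) [14 16 16] 78.5 [527.3 107.  271.3]
(326, 260) [252 252 249] 217.6 [538.6  96.2 129.3]
(325.1455020904541, 259.9462089538574) 24.196592330932617 129.7 [[538.6  95.7 129.7]]
(460.61111068725586, 248.38888931274414) 22.481504440307617 105.1 [[519.1 173.4 105.1]]
(189.61111068725586, 248.61111068725586) 22.48150634765625 105.2 [[559.2  18.5 105.2]]
```

{"fn": "servo_tool", "kwargs": {
  "commands": [
    [[90, 1.5, 0.1, 0.1, 0, 0, 0], [90, 4, 0.1, 0.1, 0, 0, 0], [90, 6.5, 0.1, 0.1, 0, 0, 0], [90, 8, 0.1, 0.1, 0, 0, 0], [90, 9, 0.1, 0.1, 0, 0, 0], [90, 9.5, 0.1, 0.1, 0, 0, 0], [90, 9.5, 0.1, 0.1, 0, 0, 0]]
  ]
}}

```text
time: 16.85
tool_pos: [540.3, 96.2, 60.0]
tcp_rot: [83.0, 90.0, -172.5]
ft_force: [0.1, -0.1, 0.4]
finger_gap: 55.3
```

```bash
python3 g.py 540 95.8 29
python3 - <<'E'
from bench import r
from h import *
p,d=r.snapshot("wrist");cv2.imwrite("pics/w8.png",p[:,:,::-1])
p,d=r.snapshot("scene")
cv2.imwrite("pics/s8.png",cv2.resize(p[130:290,310:510],None,fx=4,fy=4)[:,:,::-1])
E
```

```text
16.85 [540.3  96.2  60. ] [ 0.13 -0.14  0.36] 1.14
[ 3.104  0.038 -0.028] [ 0.01  0.   -0.02]
```

View pics/w8.png

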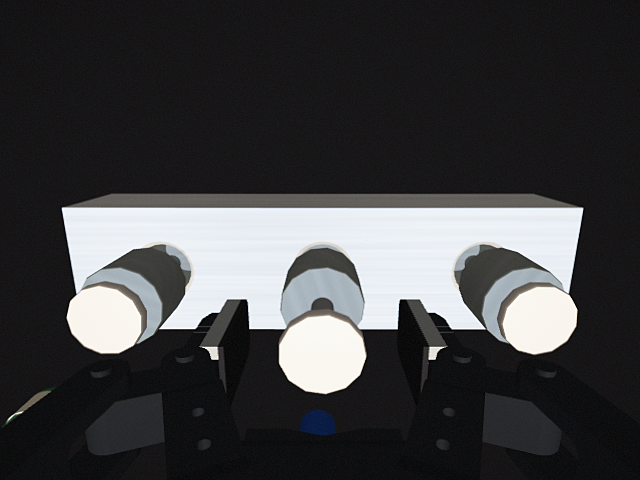

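View pics/s8.png

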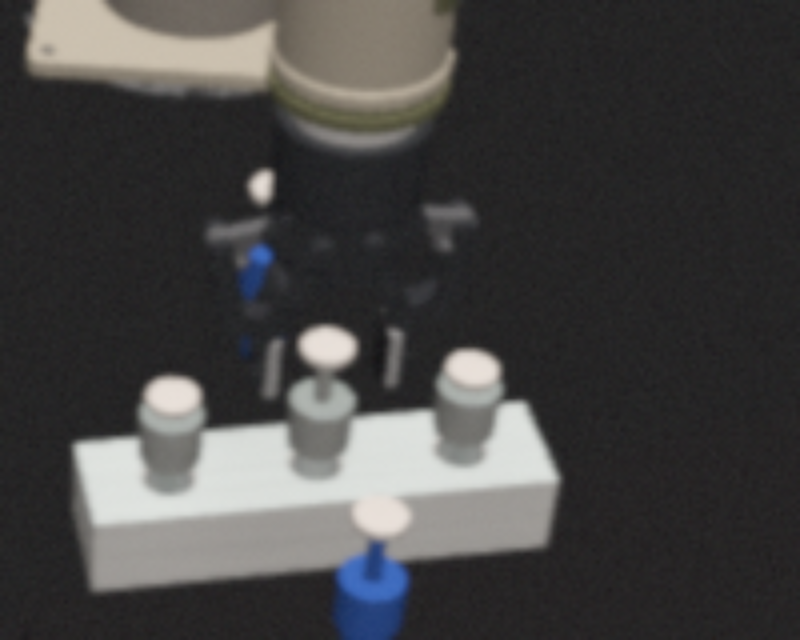

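Disc B (322,352) sits centred between the pads (248 and 400). Descending in small steps.

{"fn": "servo_tool", "kwargs": {
  "commands": [
    [[90, 0.5, 0, 0, 0, 0, 0], [90, 1, 0, 0, 0, 0, 0], [90, 1.5, 0, 0, 0, 0, 0], [90, 2, 0, 0, 0, 0, 0], [90, 2.2, 0, 0, 0, 0, 0]]
  ]
}}

```text
time: 17.45
tool_pos: [539.8, 96.2, 37.4]
tcp_rot: [80.7, 89.9, -174.8]
ft_force: [-0.3, -0.7, 0.0]
finger_gap: 55.4
```

{"fn": "servo_tool", "kwargs": {
  "commands": [
    [[90, 0.2, 0, 0, 0, 0, 0], [90, 0.4, 0, 0, 0, 0, 0], [90, 0.4, 0, 0, 0, 0, 0]]
  ]
}}

```text
time: 17.75
tool_pos: [540.2, 96.2, 34.1]
tcp_rot: [84.3, 90.0, -171.1]
ft_force: [0.0, -0.6, -0.8]
finger_gap: 54.9
```

{"fn": "servo_tool", "kwargs": {
  "commands": [
    [[90, 0.2, 0, 0, 0, 0, 0], [90, 0.4, 0, 0, 0, 0, 0], [90, 0.4, 0, 0, 0, 0, 0]]
  ]
}}

```text
time: 18.05
tool_pos: [540.2, 96.2, 30.0]
tcp_rot: [83.0, 90.0, -172.4]
ft_force: [0.1, -0.4, 1.2]
finger_gap: 55.4
```

Run:
```python
from bench import r
from h import *
p,d=r.snapshot("wrist");cv2.imwrite("pics/w9.png",p[:,:,::-1])
c=r.calibration("wrist");s=r.sense();print(s["tool_pos"],s["ft_force"])
for u,v in [(322,400),(322,420),(322,430),(322,440),(322,455),(280,440),(236,301),(412,301)]:
    o,rd=ray(c,[(u,v)]);print((u,v),p[v,u],d[v,u].round(1),(o+rd[0]*d[v,u]).round(1))
```

```text
[540.25959159  96.24552482  30.16292701] [-0.517427   -0.16916285 -0.31477328]
(322, 400) [247 243 236] 96.5 [533.6  95.  129.3]
(322, 420) [246 242 234] 97.4 [538.7  96.3 129.7]
(322, 430) [246 241 233] 98.3 [541.4  97.  129.7]
(322, 440) [14 16 16] 78.3 [529.7  94.  147. ]
(322, 455) [18 18 20] 75.0 [529.9  94.1 150.5]
(280, 440) [3 2 6] 78.9 [532.1  86.2 146.5]
(236, 301) [68 65 64] 143.1 [537.3  64.6  79.8]
(412, 301) [68 67 65] 142.9 [521.8 124.3  80. ]
```

View pics/w9.png

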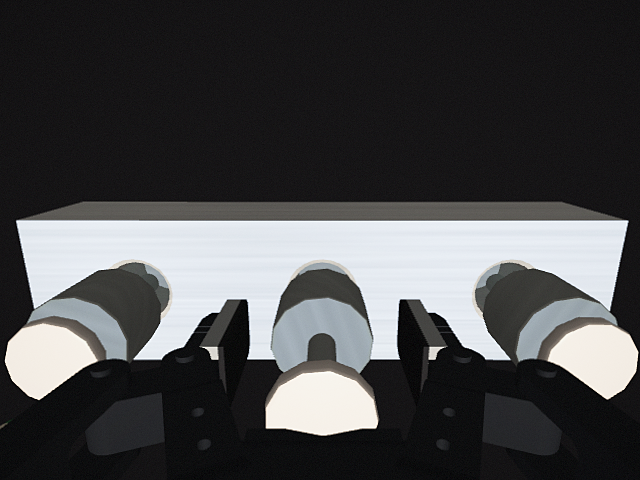

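{"fn": "servo_tool", "kwargs": {
  "commands": [
    [[90, 0.2, 0, 0, 0, 0, 0], [90, 0.4, 0, 0, 0, 0, 0], [255, 0.4, 0, 0, 0, 0, 0], [255, 0.4, 0, 0, 0, 0, 0], [255, 0.4, 0, 0, 0, 0, 0], [255, 0.4, 0, 0, 0, 0, 0]]
  ],
  "force": 40
}}

```text
time: 18.7
tool_pos: [540.4, 96.2, 26.3]
tcp_rot: [106.3, 90.0, -149.2]
ft_force: [-0.0, -1.3, -0.7]
finger_gap: 33.0
```

{"fn": "servo_tool", "kwargs": {
  "commands": [
    [[255, 0, 0, 0, 0, 0, 0], [255, 0, 0, 0, 0, 0, 0]]
  ]
}}

```text
time: 18.9
tool_pos: [540.4, 96.2, 26.3]
tcp_rot: [170.5, 90.0, -84.9]
ft_force: [0.2, 0.1, -1.5]
finger_gap: 32.8
```

{"fn": "servo_tool", "kwargs": {
  "commands": [
    [[255, -0.5, 0, 0, 0, 0, 0], [255, -1.5, 0, 0, 0, 0, 0], [255, -3, 0, 0, 0, 0, 0], [255, -4.5, 0, 0, 0, 0, 0], [255, -4.5, 0, 0, 0, 0, 0]]
  ]
}}

```text
time: 19.4
tool_pos: [543.1, 96.5, 75.4]
tcp_rot: [-99.8, 89.6, 4.8]
ft_force: [1.0, 0.2, -1.0]
finger_gap: 32.9
```

Run:
```python
from bench import r
from h import *
print(r.sense()["ft_force"],r.sense()["finger_gap"])
p,d=r.snapshot("wrist");cv2.imwrite("pics/w10.png",p[:,:,::-1])
p,d=r.snapshot("scene")
cv2.imwrite("pics/s10.png",cv2.resize(p[130:290,310:510],None,fx=4,fy=4)[:,:,::-1])
```

```text
[ 0.96798803  0.2278774  -1.02246923] 32.87781165170553
```

View pics/w10.png

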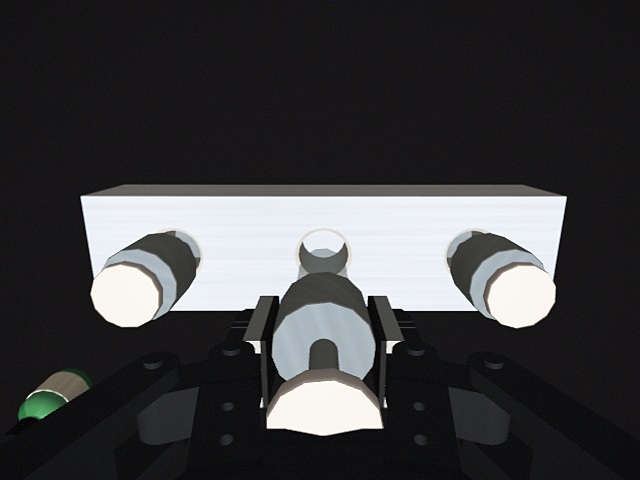

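View pics/s10.png

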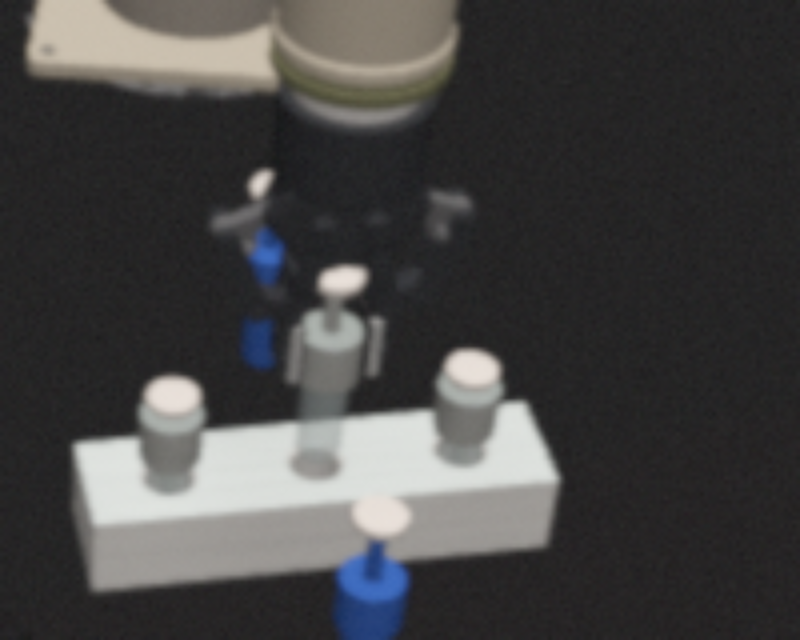

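{"fn": "servo_tool", "kwargs": {
  "commands": [
    [[255, -2, 0, 0, 0, 0, 0], [255, -4, 0, 0, 0, 0, 0], [255, -6, 0, 0, 0, 0, 0], [255, -8, 0, 0, 0, 0, 0], [255, -8.5, 0, 0, 0, 0, 0], [255, -8.5, 0, 0, 0, 0, 0]]
  ]
}}

```text
time: 20.1
tool_pos: [540.8, 96.3, 156.5]
tcp_rot: [-102.1, 89.9, 2.5]
ft_force: [0.2, -0.1, -0.8]
finger_gap: 32.8
```

```bash
python3 g.py 483.4 -205.4 160
```

```text
20.1 [540.8  96.3 156.5] [ 0.17 -0.06 -0.79] 1.74
[ -0.354  13.116 -27.765] [ 0.02 -0.01  0.06]
```

{"fn": "servo_tool", "kwargs": {
  "commands": [
    [[255, 0, 1, -2, 0, 0, 0], [255, 0, 2.5, -5, 0, 0, 0], [255, 0, 4, -8.5, 0, 0, 0], [255, 0, 5.6, -12, 0, 0, 0], [255, 0, 7.3, -15.5, 0, 0, 0], [255, 0, 8.8, -18.5, 0, 0, 0], [255, 0, 10, -21, 0, 0, 0], [255, 0, 11, -23, 0, 0, 0]]
  ]
}}

```text
time: 20.9
tool_pos: [490.0, -155.3, 154.2]
tcp_rot: [56.8, 89.8, 161.3]
ft_force: [0.8, -0.0, -1.0]
finger_gap: 32.9
```

{"fn": "servo_tool", "kwargs": {
  "commands": [
    [[255, 0, 0.8, -1.6, 0, 0, 0], [255, 0, 1.5, -3.2, 0, 0, 0], [255, 0, 1.8, -4, 0, 0, 0], [255, 0, 1.8, -4, 0, 0, 0], [255, 0, 1.8, -4, 0, 0, 0]]
  ]
}}

```text
time: 21.4
tool_pos: [483.9, -196.5, 155.5]
tcp_rot: [31.9, 89.9, 136.5]
ft_force: [0.1, 0.1, -1.0]
finger_gap: 32.9
```

```bash
python3 g.py 483.4 -205.4 90
python3 - <<'E'
from bench import r
from h import *
import pickle
c=r.calibration("wrist");p,d=r.snapshot("wrist");cv2.imwrite("pics/w11.png",p[:,:,::-1]);np.savez("w11.npz",p=p,d=d);pickle.dump(c,open("w11.pkl","wb"))
c=r.calibration("scene");p,d=r.snapshot("scene");np.savez("s11.npz",p=p,d=d)
cv2.imwrite("pics/s11.png",cv2.resize(p[130:290,170:370],None,fx=4,fy=4)[:,:,::-1])
E
```

```text
21.4 [ 483.9 -196.5  155.5] [ 0.07  0.13 -1.03] 0.66
[ 6.546  0.266 -0.856] [ 0.01  0.07 -0.04]
```

View pics/w11.png

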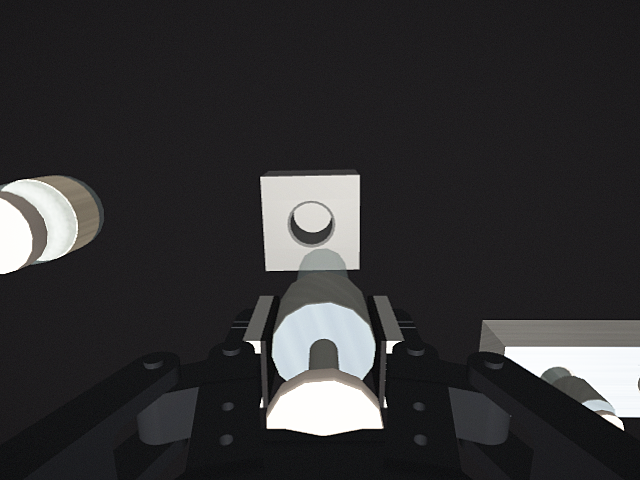

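View pics/s11.png

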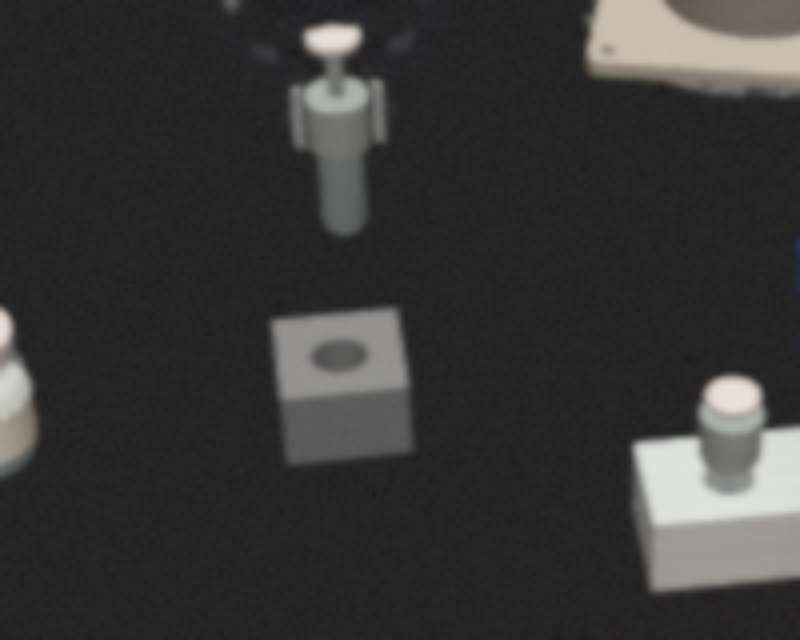

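```bash
python3 - <<'E'
from bench import r
from h import *
import pickle
c=pickle.load(open("w11.pkl","rb"));z=np.load("w11.npz");p=z["p"];d=z["d"]
g=p.min(2)
# stand top face: bright
m=np.zeros(g.shape,np.uint8); m[172:248,255:366]=(g[172:248,255:366]>140)
# hole mouth ellipse
w=g[190:256,275:348]; _,bw=cv2.threshold(w,0,255,cv2.THRESH_BINARY_INV+cv2.THRESH_OTSU)
def W(u,v,z): return onplane(c,[(u,v)],z)[0].round(1)
cor=[(262,177),(359,175),(360,269),(265,270)]
Q=np.array([W(u,v,48) for u,v in cor]);print(Q, "stand wrist",Q.mean(0),np.linalg.norm(np.diff(Q,axis=0),axis=1))
# hole rim extents: left/right
print("hole wrist approx",W(311,223,48))
# collar top: ellipse at z = ? collar top world = 85+base ; base = TCP lift
dz=np.median(d[320:340,285:305]);o,rd=ray(c,[(295,330)]);print("collar top z",(o+rd[0]*dz))
E
python3 - <<'E'
import cv2,numpy as np
z=np.load("w11.npz")["p"]
w=z[165:440,220:420]; cv2.imwrite("pics/w11c.png",cv2.resize(w,None,fx=2.18,fy=2.18)[:,:,::-1]); w=z[165:280,240:380];cv2.imwrite("pics/w11d.png",cv2.resize(w,None,fx=5,fy=5,interpolation=cv2.INTER_NEAREST)[:,:,::-1])
E
```

```text
[[ 457.9 -246.9   48. ]
 [ 439.5 -181.1   48. ]
 [ 506.4 -161.4   48. ]
 [ 525.  -230.2   48. ]] stand wrist [ 482.2 -204.9   48. ] [68.32422704 69.74023229 71.2699095 ]
hole wrist approx [ 481.4 -205.5   48. ]
collar top z [ 477.84114068 -206.53485355  222.41159739]
```

View pics/w11d.png

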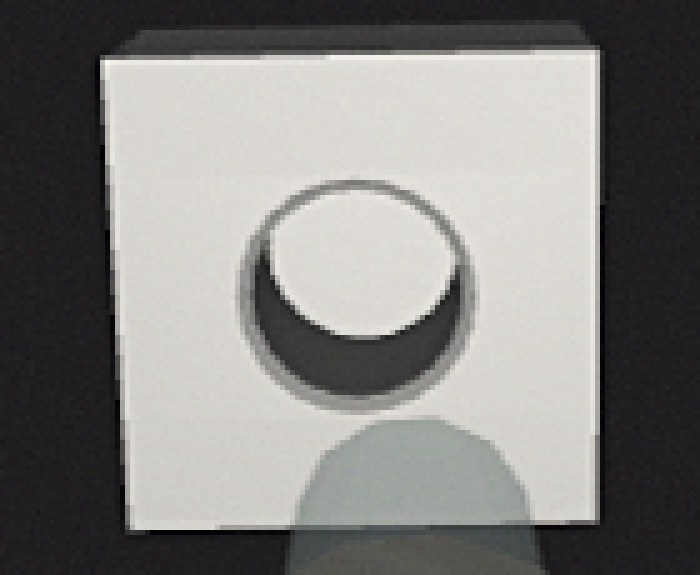

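{"fn": "servo_tool", "kwargs": {
  "commands": [
    [[255, 0, 0.28, -0.8, 0, 0, 0], [255, 1.5, 0.28, -0.8, 0, 0, 0], [255, 3.5, 0.28, -0.8, 0, 0, 0], [255, 5.5, 0.28, -0.8, 0, 0, 0], [255, 7, 0.28, -0.8, 0, 0, 0], [255, 7.9, 0.28, -0.8, 0, 0, 0], [255, 7.9, 0.28, -0.8, 0, 0, 0], [255, 7.9, 0.28, -0.8, 0, 0, 0]]
  ]
}}

```text
time: 22.3
tool_pos: [483.7, -205.8, 77.7]
tcp_rot: [-135.6, 90.0, -31.0]
ft_force: [-0.8, -0.4, -1.8]
finger_gap: 33.0
```

```bash
python3 g.py 483.2 -205 30
python3 - <<'E'
from bench import r
from h import *
c=r.calibration("wrist");p,d=r.snapshot("wrist");cv2.imwrite("pics/w12.png",cv2.resize(p[150:350,220:420],None,fx=3,fy=3)[:,:,::-1])
p,d=r.snapshot("scene")
cv2.imwrite("pics/s12.png",cv2.resize(p[150:270,200:320],None,fx=5,fy=5)[:,:,::-1])
E
```

```text
22.3 [ 483.7 -205.8   77.7] [-0.84 -0.36 -1.82] 0.92
[4.768 0.033 0.091] [ 0.02 -0.02  0.02]
```

View pics/w12.png

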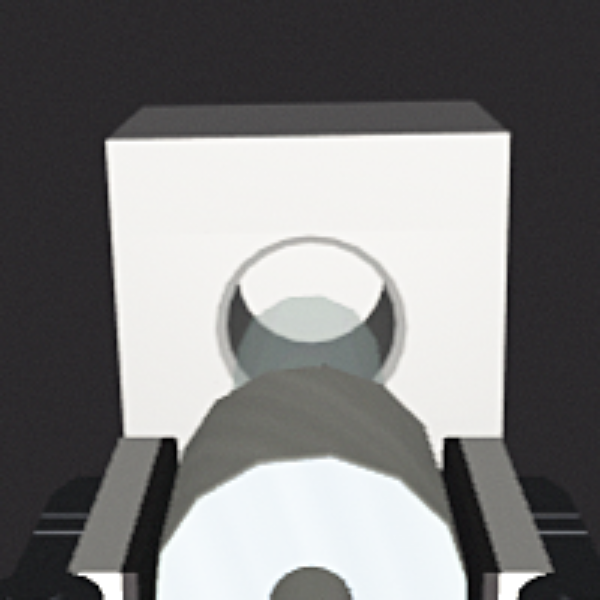

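View pics/s12.png

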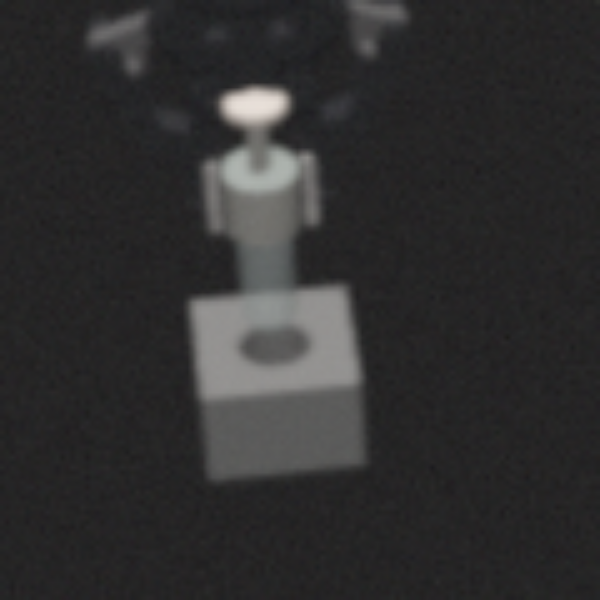

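Wrist close-up: the barrel end (centre x≈309 in the crop) is lined up with the hole (≈311). The scene view also shows it just above the mouth. Inserting gently.

{"fn": "servo_tool", "kwargs": {
  "commands": [
    [[255, 0.3, 0.04, 0.05, 0, 0, 0], [255, 0.6, 0.04, 0.05, 0, 0, 0], [255, 0.9, 0.04, 0.05, 0, 0, 0], [255, 1.2, 0.04, 0.05, 0, 0, 0], [255, 1.4, 0.04, 0.05, 0, 0, 0]]
  ]
}}

```text
time: 22.9
tool_pos: [482.8, -205.2, 62.9]
tcp_rot: [49.6, 90.0, 154.1]
ft_force: [0.2, -0.2, -1.7]
finger_gap: 32.9
```

{"fn": "servo_tool", "kwargs": {
  "commands": [
    [[255, 0.3, 0, 0, 0, 0, 0], [255, 0.6, 0, 0, 0, 0, 0], [255, 0.9, 0, 0, 0, 0, 0], [255, 1, 0, 0, 0, 0, 0]]
  ]
}}

```text
time: 23.3
tool_pos: [482.7, -205.1, 52.8]
tcp_rot: [46.6, 90.0, 151.1]
ft_force: [-0.2, 0.4, -0.7]
finger_gap: 32.5
```

{"fn": "servo_tool", "kwargs": {
  "commands": [
    [[255, 0.3, 0, 0, 0, 0, 0], [255, 0.6, 0, 0, 0, 0, 0], [255, 0.9, 0, 0, 0, 0, 0], [255, 1.2, 0, 0, 0, 0, 0], [255, 1.5, 0, 0, 0, 0, 0], [255, 1.8, 0, 0, 0, 0, 0], [255, 2.1, 0, 0, 0, 0, 0], [255, 2.2, 0, 0, 0, 0, 0]]
  ]
}}

```text
time: 24.1
tool_pos: [482.7, -205.1, 30.8]
tcp_rot: [44.9, 90.0, 149.4]
ft_force: [-0.5, 0.2, -1.9]
finger_gap: 33.1
```

{"fn": "servo_tool", "kwargs": {
  "commands": [
    [[255, 0.1, 0, 0, 0, 0, 0], [255, 0.2, 0, 0, 0, 0, 0], [255, 0.25, 0, 0, 0, 0, 0]]
  ]
}}

```text
time: 24.4
tool_pos: [483.0, -205.3, 28.8]
tcp_rot: [-152.9, 90.0, -48.4]
ft_force: [-1.0, -0.6, -2.3]
finger_gap: 32.8
```

{"fn": "servo_tool", "kwargs": {
  "commands": [
    [[255, 0.05, 0, 0, 0, 0, 0], [255, 0.1, 0, 0, 0, 0, 0]]
  ]
}}

```text
time: 24.6
tool_pos: [483.0, -205.3, 27.8]
tcp_rot: [-129.8, 90.0, -25.3]
ft_force: [0.5, 0.3, -1.4]
finger_gap: 32.9
```

{"fn": "servo_tool", "kwargs": {
  "commands": [
    [[255, 0.05, 0, 0, 0, 0, 0], [255, 0.1, 0, 0, 0, 0, 0]]
  ]
}}

```text
time: 24.8
tool_pos: [483.0, -205.3, 26.8]
tcp_rot: [-140.2, 90.0, -35.7]
ft_force: [0.0, 0.5, -2.0]
finger_gap: 32.9
```

{"fn": "servo_tool", "kwargs": {
  "commands": [
    [[255, 0.05, 0, 0, 0, 0, 0], [255, 0.05, 0, 0, 0, 0, 0]]
  ]
}}

```text
time: 25.0
tool_pos: [483.0, -205.3, 26.3]
tcp_rot: [-66.2, 90.0, 38.3]
ft_force: [-0.8, -0.0, -0.7]
finger_gap: 32.9
```

{"fn": "servo_tool", "kwargs": {
  "commands": [
    [[255, 0.05, 0, 0, 0, 0, 0], [255, 0.05, 0, 0, 0, 0, 0]]
  ]
}}

```text
time: 25.2
tool_pos: [483.2, -205.3, 26.3]
tcp_rot: [-118.9, 90.0, -14.3]
ft_force: [-1.2, 0.9, 2.4]
finger_gap: 33.0
```

{"fn": "servo_tool", "kwargs": {
  "commands": [
    [[160, 0, 0, 0, 0, 0, 0], [130, 0, 0, 0, 0, 0, 0], [100, 0, 0, 0, 0, 0, 0], [90, 0, 0, 0, 0, 0, 0], [90, 0, 0, 0, 0, 0, 0]]
  ]
}}

```text
time: 25.7
tool_pos: [482.9, -205.3, 25.7]
tcp_rot: [72.2, 90.0, 176.7]
ft_force: [-0.1, -0.3, -0.1]
finger_gap: 55.4
```

Run:
```python
from bench import r
from h import *
s=r.sense();print(s["tool_pos"],s["ft_force"],s["finger_gap"])
c=r.calibration("wrist");p,d=r.snapshot("wrist");cv2.imwrite("pics/w13.png",p[:,:,::-1])
```

```text
[ 482.87557909 -205.2907739    25.6876141 ] [-0.07216423 -0.34171548 -0.05789472] 55.42726208102367
```

View pics/w13.png

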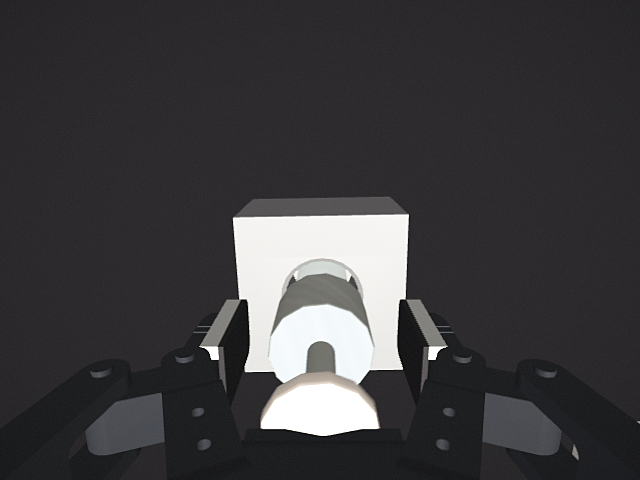

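The force turned positive at the floor contact (+2.4 N); after release the syringe stands centred between the open pads (250 to 398). Lifting straight up.

{"fn": "servo_tool", "kwargs": {
  "commands": [
    [[90, -1, 0, 0, 0, 0, 0], [90, -3, 0, 0, 0, 0, 0], [90, -6, 0, 0, 0, 0, 0], [90, -9, 0, 0, 0, 0, 0], [90, -12, 0, 0, 0, 0, 0], [90, -15, 0, 0, 0, 0, 0], [90, -15, 0, 0, 0, 0, 0], [90, -15, 0, 0, 0, 0, 0]]
  ]
}}

```text
time: 26.55
tool_pos: [483.7, -205.7, 177.4]
tcp_rot: [-133.1, 89.8, -28.6]
ft_force: [0.3, 0.2, -1.3]
finger_gap: 55.1
```

Run:
```python
from bench import r
from h import *
s=r.sense();print(s["tool_pos"],s["ft_force"])
c=r.calibration("wrist");p,d=r.snapshot("wrist");cv2.imwrite("pics/w14.png",p[:,:,::-1])
p,d=r.snapshot("scene")
cv2.imwrite("pics/s14.png",cv2.resize(p[120:320,140:460],None,fx=2.5,fy=2.5)[:,:,::-1])
np.savez("s14.npz",p=p,d=d)
```

```text
[ 483.67944462 -205.66352675  177.37517343] [ 0.33627122  0.15769963 -1.31903187]
```

View pics/w14.png

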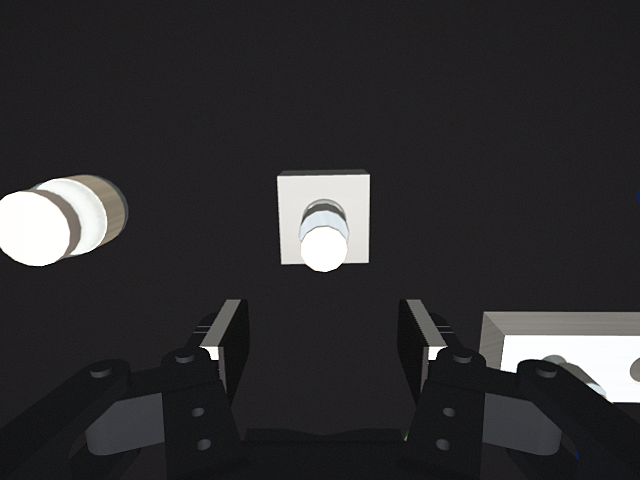

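View pics/s14.png

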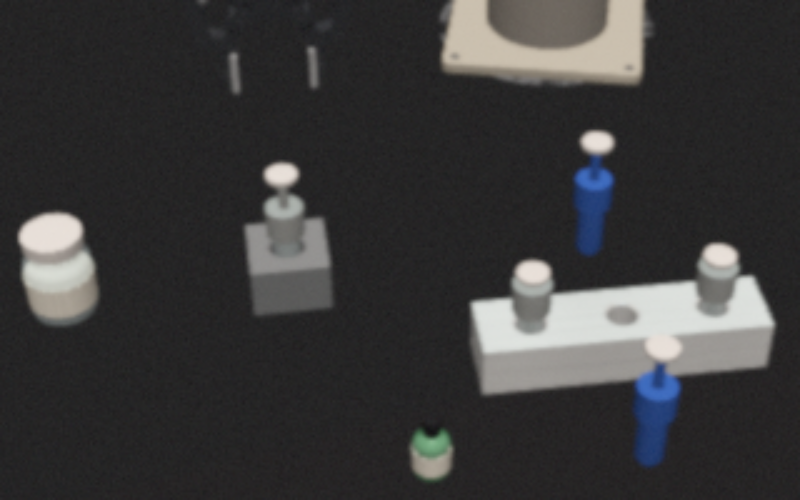

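The rejected syringe stands upright in the stand, A and C are in the rack with plungers in, and the bystanders are untouched. I'll check heights, then hand in.

Run:
```python
from bench import r
from h import *
z=np.load("s14.npz");p=z["p"];d=z["d"];c=r.calibration("scene")
for n,(u,v) in {"B":(140+282/2.5,120+175/2.5),"C":(140+533/2.5,120+272/2.5),"A":(140+720/2.5,120+254/2.5),"Bcollar":(140+276/2.5,120+203/2.5)}.items():
    u,v=int(round(u)),int(round(v)); dd=np.median(d[v-1:v+2,u-1:u+2]);o,rd=ray(c,[(u,v)]);print(n,(o+rd[0]*dd).round(1))
print(r.sense()["qd"].round(2))
r.hand_in()
```

```text
B [ 487.3 -203.4  129.4]
C [563.4  18.2 105.5]
A [522.6 172.8 105.3]
Bcollar [ 480.  -213.8   92.9]
[ 0.02  0.6   0.71  0.03 -0.    0.05]
the job is handed in; nothing more can be done
```

The job is done and handed in at about 26.6 s. The middle syringe in the rack was the blocked one and now stands in the reject stand.

**Pressing:** The two end syringes gave an even force of about 4–6 N and are pressed home. The last depth check put their thumb discs at z = 105.3 and 105.5 mm, where fully home is 105. The middle one climbed from 7.2 to 9.8 N over 2.8 mm, about 0.9 N per mm, so I backed off. No force reading during the presses went above 9.8 N.

**Placing:** I gripped the blocked syringe by its collar and lowered it until it touched the floor of the hole, at +2.4 N. After release its collar top is at z ≈ 93 mm, so it is seated fully down, and it looks upright. Its measured disc position is about 4 mm from my estimate of the hole axis in x. That is rough depth data, so the exact centring is unconfirmed.

**Disagreements:** The real fingertips sit about 40 mm behind the reported TCP. I noticed this because the first press reached the disc's height with no contact force, and I calibrated it from the hard stop. The camera views also disagreed with each other by about 2 mm in x.

The jar and vial look undisturbed in the final picture. The flask was outside that picture, and the arm never went near it.

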